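# Empty the used-vial scoop into the sharps container

## Robot

A 6-joint arm with a two-finger parallel gripper is mounted at the origin on a cart in front of the work surface, level with it; the furniture and walls round the work are solid. World frame = base frame: x ahead of the robot, y to its left, z up, the work surface at z = 0. Lengths are in m, angles in rad, forces in N, time in s.
With the tool pointing down it reaches from about 0.35 to 0.875 m from the base axis. Payload 15.5 kg.
Tool frame: the origin (TCP) lies at the very end of the fingers, on their centre line; the grasp point (between the pads) lies ctrl.tcp_to_grasp behind it (ctrl.tcp_to_grasp is the distance from the TCP to the grasp point, in m); z points along the fingers, y is the direction in which the jaws open and shut (so a half turn about z gives the same grasp; the last joint's range is limited). The gripper opens to 85 mm and grips with 20 to 120 N. Pads are 22 mm wide; open, the fingers measure 114 mm over their backs; the gripper's body (76 mm by 85 mm) begins 54 mm behind the grasp point. The pads swing forward as they close: fully open they stand 13 mm farther back than shut.
Start: joints at [-1.312, 0.494, 1.345, -0, 1.302, -0.096], TCP at [0.217, -0.586, 0.231] pointing down, gripper open.
Joint ranges: [-2.91, 2.91], [-0.82, 2.16], [0.22, 2.67], [-1.22, 4.37], [0.12, 2.79], [-3.08, 3.08]. Speed limits (rad/s): [1.89, 1.89, 2.57, 3.01, 3.01, 3.01].

## Interface

Orientations are given as a unit quaternion [w, x, y, z].
In Python, from cell import telemetry, vision, ctrl, finder gives the robot as it stands. The module is installed in compiled form; this text tells all that it offers.
- The arm moves only by the tool carry_out, never from a script. Its arguments are lists of equal length, an entry for each row: "fingers": the opening, from 0 (shut) to 1 (fully open); "dp": the shift along the tool's x, y, z in mm, a list of three; "angular": the turn, a rotation vector about the tool's x, y, z in rad, a list of three. A call has exactly 5 rows; each row shifts and turns the commanded pose from where the row before left it, along the tool's axes as they then stand; what a row does not reach is not made up. A row lasts 1/12 s, in which the tool goes at most 41.7 mm and 7.16 degrees, less where a joint would pass 70% of its speed; a pose out of reach is approached as far as the arm can. A call with a gripper value outside its range is refused whole. The fingers move at their own pace and stop on an object; "newtons" is the grip in N (left out, the last holds). Time passes only in rows, so rows that do not move let the fingers close, or fill a call up. It gives the time, the measured TCP pose, the force and the opening at its end, in the units of the state.
- telemetry.sense(): the state, without advancing time (a new reading comes with each control period).
- vision.capture(name): name is "scene" or "side" or "wrist"; returns a dict with "image" (480x640x3 uint8, red, green, blue), "z_map" (480x640 float32, m along the optical axis (not along the pixel's ray), 0 where there is no reading), "fov_y" (degrees; the focal length in pixels is half the picture's height over the tangent of half this angle, whatever the lens; pixels are square), "cx", "cy" (the principal point, pixels), "rvec" (rotation vector, rad) and "tvec" (3), from world to camera coordinates, as OpenCV has them; the wrist camera has in their place "tool_from_camera" (4x4, takes a point from camera to tool coordinates, whose origin is the TCP and whose axes are the flange's). Camera axes: x right, y down, z forward; pixel columns grow to the right and rows downward; lengths in m; the calibration is good to about 2 mm. The wrist camera is an equidistant fisheye: a pixel r from the principal point sees the ray r / f radians off the axis. A picture is of the moment at which its call begins: read the wrist's pose just before it.
- ctrl.job_done(): hands the job in, once; it reports no verdict.
Trained networks look in a picture, given as the dict that the camera call returned (one of the last four; its "shot" number tells which), for a name from the list of things; names that differ only in an ending like _2 or _b are one class to them, and where a whole thing is asked for, a point or a joint stands for the part that bears it (a point fixed in the world has none). Each returns a list of dicts, best first, with "score" (0 to 1); they miss things now and then, are a little off and sometimes report something else, mostly with a low value. They report only what shows in the picture. A call takes as long as a camera call.
- finder.spot_in(picture, name): "position" ([x, y, z] in m, in world coordinates, good to about 4 mm: the middle of the surface that is visible of it).
The state is a dict: "t": time; "joints": joint angles; "qd": joint speeds; "joint_torque": joint torques, N m; "position": TCP position; "eef_rot": TCP orientation; "wrist_force": force on the tool from outside, world axes, zero at the start; "torque": the same for the moment, N m; "grip_width": opening from 0.0 (shut) to 1.0 (fully open).
Only numpy, scipy, OpenCV 4.12 (cv2) and the standard library are available. Lean on these libraries where they do the work, as an engineer would, in place of code of your own. Each camera call takes 0.05 s, during which the arm holds its last target. There are 200 camera calls.

## Task

Pick up the blue scoop by its grip and tip the three used vials out over its open edge, down through the opening of the open yellow sharps container in front of you, without your fingers touching the vials. Then set the empty scoop down again flat on the table and shut the container's red flap fully. Leave the cup, the bulldog clip, the jar and the marker where they are.

Things in the scene. Friction and masses are not known exactly. Their poses are not given: they have to be found in the camera images.
- scoop: blue hand scoop, 120 g, flat on the table: pan 110 mm long (x), 66 mm wide (y), floor and lips 3 mm thick; back and side lips 20 mm high, the side lips sloping down over the front 45 mm to 6 mm. Black grip behind. Origin: centre of the pan's underside; x points out through the open edge, z up. Friction on the vials 0.5 to 0.7: they slide out when tipped about 40 degrees nose down
- scoop_grip (a point): middle of the scoop's black grip: a straight bar 84 mm long, 18 mm wide (y) and 15 mm thick, which rises to the back at 24 degrees; this point lies 107 mm behind the pan's centre and 43 mm above its underside. Axes as the scoop's
- scoop_mouth (a point): middle of the scoop's open edge, on the pan's floor: 55 mm in front of the pan's centre, 3 mm above its underside; the mouth is 60 mm wide between the lips. Axes as the scoop's
- used_1 (a point): used 2 ml glass vial, 16 mm across, 39 mm long, about 13 g, lying loose in the scoop at the start; this point is its centre (grey cap)
- used_2 (a point): used 2 ml glass vial, 16 mm across, 39 mm long, about 13 g, lying loose in the scoop at the start; this point is its centre (red cap)
- used_3 (a point): used 2 ml glass vial, 16 mm across, 39 mm long, about 13 g, lying loose in the scoop at the start; this point is its centre (white cap)
- sharps_box: yellow sharps container, fixed to the table, 152 mm (x) by 235 mm (y) by 182 mm high, hollow. Origin: centre of its underside; its -y side is turned roughly to the robot, the flap's hinge is on the other side of the opening
- opening (a point): centre of the container's drop opening, in the plane of its top, 180 mm above the table, 20 mm from the container's centre towards -y. The opening is 76 mm (container x) by 77 mm (container y), clear down to the inner floor 4 mm above the table. Axes as the container's
- sharps_box_flap (a joint): hinge of the round red flap, rad: 0 shut, 1.57 upright, 1.92 fully open, leaning away from the opening. Stays at any angle; moves with under 1 N at its free edge. Axis along the container's x, 32 mm from its centre towards +y, 164 mm above the table. The disc is 92 mm across, 9 mm thick (when shut from 2 mm below to 7 mm above the axis); its free edge is 98 mm from the axis
- flap_edge (a point): point on the flap's free edge, farthest from the hinge, half-way through its thickness; it moves with the flap
- measuring_cup: bystander: clear dosing cup, 39 mm across, 38 mm high; origin under its centre
- bulldog_clip: bystander: black bulldog paper clip lying on the table, 32 by 33 mm, 24 mm high; origin under its centre
- swab_jar: bystander: white jar with screw cap, 91 mm across, 106 mm high; origin under its centre
- marker: bystander: blue and white marker pen lying on the table, 131 mm long, 13 mm thick; origin under its centre, along its y

How it is judged:
By the outcome, as a careful person would: the job done as asked, in the order asked, and still so for the second after the job is handed in, with the robot touching nothing.
It also fails if it takes over 72 s, if anything falls off the work surface, if the arm or the gripper's body presses on something with over 40 N, if the wrist force passes 120 N, or if a joint passes its speed limit or range.

## Working session

There is one attempt and no reset: what is moved stays moved. The work goes in short steps, Python scripts to look and compute and a tool call to move; the robot and the scene stay as the last step left them, time stands still between calls to the robot, and variables do not carry over. Pictures are saved under pics/ and viewed, about 8 in all and at most 12, crops included, and the job is handed in when it is done.

Besides the shell and the picture viewer there is one more tool, called after "Request:" as a command line: name --argument value ..., lists and objects as JSON in quotes. carry_out: Moves the arm, as the interface text tells. Its arguments: {"type":"object","properties":{"fingers":{"type":"array"},"dp":{"type":"array"},"angular":{"type":"array"},"newtons":{"type":"number"}},"required":["fingers","dp","angular"]}

```bash
mkdir -p pics; ls; cat > h.py <<'E'
import numpy as np, cv2
from scipy.spatial.transform import Rotation as R
from cell import telemetry, vision, ctrl, finder
def world(d,u,v,z=None):
    z=d["z_map"][int(v),int(u)] if z is None else z
    f=240/np.tan(np.radians(d["fov_y"])/2)
    p=np.array([(u-d["cx"])/f*z,(v-d["cy"])/f*z,z])
    M=cv2.Rodrigues(np.array(d["rvec"],float))[0]
    return M.T@(p-np.array(d["tvec"]).ravel())
def cloud(d):
    f=240/np.tan(np.radians(d["fov_y"])/2); z=d["z_map"]
    v,u=np.mgrid[:480,:640]
    p=np.stack([(u-d["cx"])/f*z,(v-d["cy"])/f*z,z],-1)
    M=cv2.Rodrigues(np.array(d["rvec"],float))[0]
    return (p-np.array(d["tvec"]).ravel())@M
def save(d,n): cv2.imwrite(f"pics/{n}.png",d["image"][:,:,::-1])
def pose():
    s=telemetry.sense(); q=s["eef_rot"]; return np.array(s["position"]),R.from_quat([q[1],q[2],q[3],q[0]]),s
E
python3 - <<'E'
from h import *
p,r,s=pose(); print(s); print(r.as_matrix().round(3), ctrl.tcp_to_grasp)
for c in("scene","side"):
    d=vision.capture(c); save(d,c+"0")
    np.savez(c+"0.npz",img=d["image"],P=cloud(d))
    print(c,d["fov_y"],cv2.Rodrigues(np.array(d["rvec"],float))[0].round(2).tolist(),d["tvec"])
    for n in "scoop scoop_grip scoop_mouth used_1 sharps_box opening flap_edge measuring_cup bulldog_clip swab_jar marker".split():
        try: print(n,[(np.round(x["position"],3).tolist(),round(x["score"],2)) for x in finder.spot_in(d,n)[:3]])
        except Exception as e: print(n,e)
E
```

```text
pics
{'t': 0.0, 'joints': array([-1.31249933e+00,  4.94183759e-01,  1.34614476e+00,  6.77726306e-06,
        1.30248376e+00, -9.55167901e-02]), 'qd': array([ 0.00110663,  0.00030001, -0.00059261, -0.00072728, -0.00092404,
       -0.0006819 ]), 'joint_torque': array([-2.29840909e-03, -8.82171607e+01, -3.83872890e+01, -2.97568668e-04,
        1.00246855e-02,  1.27931841e-05]), 'position': array([ 0.21645107, -0.58593676,  0.23069527]), 'eef_rot': array([-6.08059906e-04,  9.84392719e-01,  1.75984668e-01, -4.63219410e-05]), 'wrist_force': array([0.1838226 , 0.55016544, 0.90367641]), 'torque': array([-0.04519285,  0.01130924,  0.01037505]), 'grip_width': 1.0002576857585614}
[[ 0.938  0.346 -0.   ]
 [ 0.346 -0.938  0.001]
 [ 0.    -0.001 -1.   ]] 0.0187
scene 48.599369266836455 [[-0.31, -0.95, 0.02], [-0.61, 0.19, -0.77], [0.73, -0.25, -0.64]] [0.16106319 0.46139897 1.19046642]
scoop [([0.481, -0.237, 0.025], 0.52)]
scoop_grip [([0.484, -0.233, 0.021], 0.76)]
scoop_mouth [([0.488, -0.236, 0.021], 0.49)]
used_1 [([0.508, -0.263, 0.013], 0.5)]
sharps_box [([0.536, 0.162, 0.137], 0.7), ([0.47
[... 170 characters left out ...]
.029], 0.43)]
bulldog_clip [([0.525, 0.412, 0.008], 0.66), ([0.508, -0.266, 0.017], 0.18)]
swab_jar [([0.729, 0.002, 0.071], 0.59)]
marker []
side 54.61627558290461 [[-0.82, -0.57, -0.03], [-0.18, 0.31, -0.93], [0.54, -0.77, -0.35]] [0.46683281 0.24343574 0.85349479]
scoop [([0.515, -0.22, 0.016], 0.74)]
scoop_grip [([0.509, -0.22, 0.017], 0.88), ([0.561, 0.2, 0.114], 0.5)]
scoop_mouth [([0.508, -0.222, 0.016], 0.6)]
used_1 []
sharps_box [([0.562, 0.202, 0.116], 0.96)]
opening [([0.564, 0.201, 0.116], 0.65)]
flap_edge [([0.623, 0.167, 0.216], 0.97)]
measuring_cup []
bulldog_clip [([0.531, 0.417, 0.013], 0.69), ([0.562, 0.202, 0.116], 0.55)]
swab_jar [([0.739, -0.012, 0.105], 0.49)]
marker []
```

View pics/scene0.png

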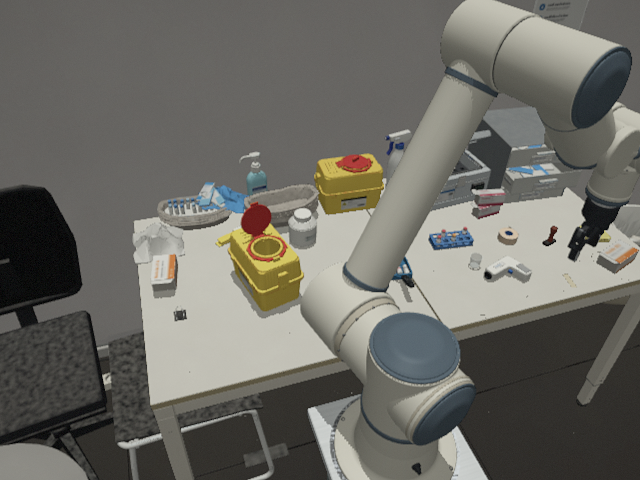

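```bash
python3 - <<'E'
import numpy as np,cv2
for c in("scene","side"):
    d=np.load(c+"0.npz"); P=d["P"]; I=d["img"]
    hsv=cv2.cvtColor(I,cv2.COLOR_RGB2HSV)
    H,S,V=hsv[...,0].astype(int),hsv[...,1],hsv[...,2]
    reg=lambda m,lo,hi:P[m&np.all((P>lo)&(P<hi),-1)]
    bl=reg((H>95)&(H<125)&(S>110),[.3,-.45,-.01],[.75,0,.08])
    print(c,"blue",len(bl))
    if len(bl):
        print(cv2.minAreaRect(bl[:,:2].astype(np.float32)),bl.min(0),bl.max(0))
    bk=reg((V<70),[.3,-.45,.012],[.75,0,.12]);print("black",len(bk),bk.min(0) if len(bk) else 0,bk.max(0) if len(bk) else 0)
    if len(bk): print(cv2.minAreaRect(bk[:,:2].astype(np.float32)), np.median(bk,0))
    ye=reg((H>18)&(H<35)&(S>110),[.3,-.1,.17],[.8,.45,.20]);print("yel top",len(ye))
    if len(ye): print(cv2.minAreaRect(ye[:,:2].astype(np.float32)),np.median(ye,0))
    rd=reg(((H<8)|(H>172))&(S>120),[.4,-.1,.1],[.8,.45,.35]);print("red",len(rd))
    if len(rd):print(rd.min(0),rd.max(0),rd.mean(0)); print(cv2.minAreaRect(rd[:,:2].astype(np.float32)))
E
```

```text
scene blue 262
((0.5505576133728027, -0.33191704750061035), (0.06727218627929688, 0.26898109912872314), 27.798673629760742) [ 0.46788675 -0.44996891 -0.00619413] [ 0.63351784 -0.21297367  0.03024163]
black 117 [ 0.3974791  -0.40224327  0.01209329] [ 0.61614434 -0.21617149  0.06735462]
((0.5217070579528809, -0.2942357659339905), (0.07171767204999924, 0.28314170241355896), 47.433624267578125) [ 0.44224058 -0.2287727   0.0443579 ]
yel top 12
((0.6166786551475525, 0.16234511137008667), (0.009358368813991547, 0.07479856163263321), 13.411333084106445) [0.61383514 0.18608476 0.18254718]
red 874
[0.5108113  0.09612706 0.15084774] [0.64128869 0.20556095 0.26971071] [0.61088914 0.16153116 0.20680363]
((0.5736042261123657, 0.151703879237175), (0.1216982752084732, 0.10424713045358658), 11.94060230255127)
side blue 400
((0.5703264474868774, -0.3141569197177887), (0.10979824513196945, 0.26770246028900146), 26.340736389160156) [ 4.65745015e-01 -4.49979970e-01  6.78905413e-05] [ 0.62757313 -0.20308475  0.03395856]
black 108 [ 0.39796637 -0.28028415  0.01218218] [ 0.56369932 -0.20308475  0.06329203]
((0.4783950448036194, -0.22694361209869385), (0.06510662287473679, 0.15876665711402893), 73.8575210571289) [ 0.43839507 -0.22227366  0.0437799 ]
yel top 7
((0.6119367480278015, 0.19129317998886108), (0.0037908742669969797, 0.017475465312600136), 3.01617169380188) [0.61326301 0.19230607 0.18203156]
red 886
[0.5128455  0.1171959  0.15591537] [0.63389902 0.20883771 0.26611681] [0.61064947 0.16954257 0.20814634]
((0.5715846419334412, 0.1613917499780655), (0.11937054246664047, 0.08838163316249847), 4.359124183654785)
```

View pics/side0.png

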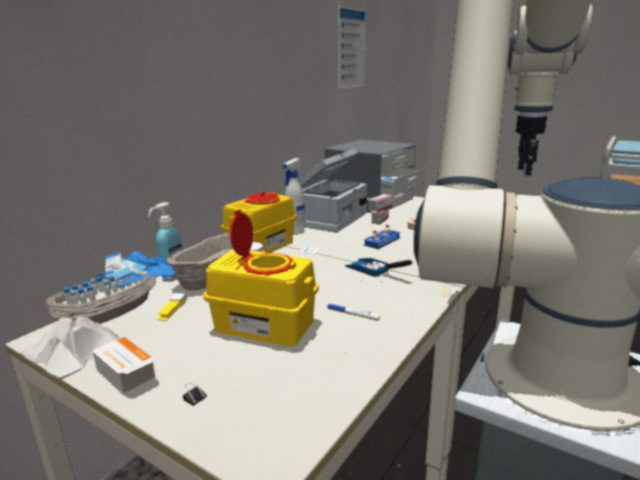

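Scene view: container at about (265,262) with the flap open at (257,218) and the scoop hidden behind the arm. Side view: scoop at (375,266) with its grip pointing to the robot, and the marker at (352,311). I'll move the wrist camera above the area.

Request:
carry_out --fingers '[1,1,1,1,1]' --dp '[[21.8,-23.7,-14.7],[21.8,-23.7,-14.7],[21.8,-23.7,-14.7],[21.8,-23.7,-14.7],[21.8,-23.7,-14.7]]' --angular '[[0,0,0],[0,0,0],[0,0,0],[0,0,0],[0,0,0]]'

```text
t: 1.62
position: [0.278, -0.4359, 0.3054]
eef_rot: [-0.0, 0.984, 0.176, 0.0]
wrist_force: [-0.1, -0.1, 0.0]
grip_width: 1.001
```

Request:
carry_out --fingers '[1,1,1,1,1]' --dp '[[21.8,-23.7,-14.7],[21.8,-23.7,-14.7],[21.8,-23.7,-14.7],[21.8,-23.7,-14.7],[21.8,-23.7,-14.7]]' --angular '[[0,0,0],[0,0,0],[0,0,0],[0,0,0],[0,0,0]]'

```text
t: 2.03
position: [0.3391, -0.2869, 0.3791]
eef_rot: [0.0, 0.984, 0.176, 0.0]
wrist_force: [0.6, -0.2, 0.2]
grip_width: 0.999
```

Request:
carry_out --fingers '[1,1,1,1,1]' --dp '[[21.8,-23.7,-14.7],[21.8,-23.7,-14.7],[21.8,-23.7,-14.7],[21.8,-23.7,-14.7],[21.8,-23.7,-14.7]]' --angular '[[0,0,0],[0,0,0],[0,0,0],[0,0,0],[0,0,0]]'

```text
t: 2.45
position: [0.4002, -0.1379, 0.4527]
eef_rot: [0.0, 0.984, 0.176, 0.0]
wrist_force: [0.7, -1.3, -0.4]
grip_width: 1.0
```

Request:
carry_out --fingers '[1,1,1,1,1]' --dp '[[0,0,0],[0,0,0],[0,0,0],[0,0,0],[0,0,0]]' --angular '[[0,0,0.09],[0,0,0.09],[0,0,0.09],[0,0,0.083],[0,0,0]]'

```text
t: 2.87
position: [0.4001, -0.1394, 0.4519]
eef_rot: [0.0, 1.0, -0.002, 0.0]
wrist_force: [-0.5, -0.5, 0.3]
grip_width: 0.998
```

```bash
cat >> h.py <<'E'
def wcloud(d,p,r):
    f=240/np.tan(np.radians(d["fov_y"])/2); z=d["z_map"]
    v,u=np.mgrid[:480,:640]; x=u-d["cx"]; y=v-d["cy"]; rr=np.hypot(x,y)+1e-9
    t=np.tan(np.minimum(rr/f,1.5))
    q=np.stack([x/rr*t*z,y/rr*t*z,z],-1); T=np.array(d["tool_from_camera"])
    q=q@T[:3,:3].T+T[:3,3]
    return r.apply(q.reshape(-1,3)).reshape(q.shape)+p
E
python3 - <<'E'
from h import *
p,r,s=pose(); d=vision.capture("wrist"); save(d,"w1"); P=wcloud(d,p,r); np.savez("w1.npz",img=d["image"],P=P)
print(p,r.as_matrix().round(3).tolist(),s["joints"],s["wrist_force"],s["t"]); print(d["tool_from_camera"],d["fov_y"],(d["z_map"]>0).mean())
for n in "scoop scoop_grip scoop_mouth used_1 sharps_box opening flap_edge measuring_cup bulldog_clip swab_jar marker".split():
    print(n,[(np.round(x["position"],3).tolist(),round(x["score"],2)) for x in finder.spot_in(d,n)[:3]])
for u,v in [(320,240),(200,240),(440,240),(320,120),(320,360)]: print(u,v,P[v,u].round(3))
E
```

```text
[ 0.4000815  -0.13939668  0.45185994] [[1.0, -0.003, 0.0], [-0.003, -1.0, -0.0], [0.0, 0.0, -1.0]] [-4.76375237e-01  3.81085506e-02  1.39949266e+00 -4.47963274e-05
  1.70378489e+00  1.09768518e+00] [-0.50785009 -0.51009059  0.26469963] 2.8667
[[ 1.31318321e-04 -9.65367556e-01 -2.60893588e-01  6.66735355e-02]
 [ 9.99999880e-01  3.48825479e-06  4.90433124e-04  1.50690818e-04]
 [-4.72538163e-04 -2.60893621e-01  9.65367440e-01 -1.43045307e-01]
 [ 0.00000000e+00  0.00000000e+00  0.00000000e+00  1.00000000e+00]] 65.70646984690485 0.9706998697916667
scoop [([0.535, -0.243, 0.004], 0.58)]
scoop_grip [([0.534, -0.244, 0.005], 0.65)]
scoop_mouth [([0.535, -0.242, 0.003], 0.55)]
used_1 [([0.523, -0.224, 0.018], 0.64), ([0.516, -0.245, 0.017], 0.62), ([0.536, -0.242, 0.003], 0.17)]
sharps_box [([0.588, 0.118, 0.158], 0.96), ([0.508, -0.261, 0.021], 0.34)]
opening []
flap_edge [([0.621, 0.158, 0.218], 0.6)]
measuring_cup [([0.481, -0.496, 0.024], 0.84)]
bulldog_clip [([0.532, 0.405, 0.006], 0.48)]
swab_jar []
marker [([0.443, 0.0, 0.014], 0.57)]
320 240 [ 0.292 -0.148  0.   ]
200 240 [0.293 0.058 0.003]
440 240 [ 0.29  -0.356 -0.   ]
320 120 [ 0.489 -0.148  0.002]
320 360 [ 0.051 -0.148 -0.002]
```

View pics/w1.png

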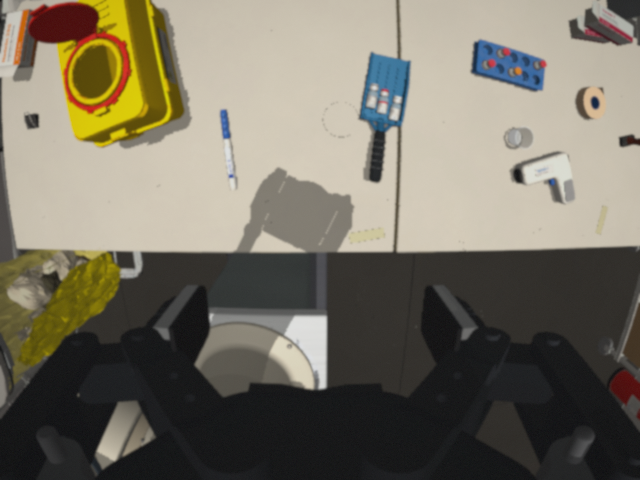

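The wrist view shows everything: scoop pan at (387,90) with vials at (372–396,100), grip at (377,155), ring at (97,72), flap at (63,22), marker at (228,150), cup at (517,138). Next I measure the scoop and container poses.

```bash
python3 - <<'E'
import numpy as np,cv2
d=np.load("w1.npz"); P=d["P"]; I=d["img"]
hsv=cv2.cvtColor(I,cv2.COLOR_RGB2HSV); H,S,V=hsv[...,0].astype(int),hsv[...,1],hsv[...,2]
v,u=np.mgrid[:480,:640]
box=lambda a,b,c,e:(u>a)&(u<b)&(v>c)&(v<e)
m=box(350,425,45,135)&(H>90)&(H<125)&(S>100)
b=P[m]; print("blue",len(b),cv2.minAreaRect(b[:,:2].astype(np.float32)),np.percentile(b[:,2],[1,50,99]).round(4))
m2=box(355,400,115,190)&(V<70)&(P[...,2]>.02)
g=P[m2]; c=g.mean(0);print("grip",len(g),g.min(0).round(4),g.max(0).round(4),c.round(4))
w,V2=np.linalg.eigh(np.cov((g-c).T)); print("axis",V2[:,-1], np.degrees(np.arctan2(V2[1,-1],V2[0,-1])))
t=(g-c)@V2[:,-1]; print("extent",t.min(),t.max(), "mid", (c+V2[:,-1]*(t.min()+t.max())/2).round(4))
# container
ye=box(0,200,0,160)&(H>18)&(H<35)&(S>110)
for lo,hi in((.12,.15),(.17,.19)):
    q=P[ye&(P[...,2]>lo)&(P[...,2]<hi)]
    if len(q)>5: print("yel",lo,len(q),cv2.minAreaRect(q[:,:2].astype(np.float32)),np.median(q[:,2]),q.min(0).round(3),q.max(0).round(3))
rd=box(0,200,0,125)&((H<8)|(H>172))&(S>120)
ring=rd&(P[...,2]<.195)&(P[...,2]>.165)&(P[...,0]<.62); q=P[ring]
e=cv2.fitEllipse(q[:,:2].astype(np.float32)); print("ring",len(q),e,np.median(q[:,2]),cv2.minEnclosingCircle(q[:,:2].astype(np.float32)))
fl=rd&(P[...,2]>.2); q=P[fl]; c=q.mean(0); w,V2=np.linalg.eigh(np.cov((q-c).T)); print("flap",len(q),c,q.min(0),q.max(0),"normal",V2[:,0])
E
```

```text
blue 1936 ((0.5140335559844971, -0.23268979787826538), (0.09912276268005371, 0.1835181713104248), 55.347957611083984) [0.0012 0.0041 0.032 ]
grip 501 [ 0.4005 -0.2427  0.0315] [ 0.4735 -0.1397  0.5949] [ 0.4355 -0.2302  0.0543]
axis [-0.05939732  0.1747814   0.98281403] 108.76970005373867
extent -0.024725330783071507 0.5452461448297052 mid [ 0.4201 -0.1847  0.3101]
yel 0.12 1902 ((0.5659576654434204, 0.14373011887073517), (0.18741749227046967, 0.12461084127426147), 12.52477741241455) 0.13571739036153904 [0.471 0.069 0.12 ] [0.67  0.189 0.15 ]
yel 0.17 26 ((0.6174677610397339, 0.1600039303302765), (0.0027512088418006897, 0.06768231838941574), 13.729442596435547) 0.1816566711447586 [0.61  0.127 0.174] [0.627 0.193 0.19 ]
ring 252 ((0.6145983934402466, 0.1640390157699585), (0.007592714857310057, 0.042431749403476715), 7.350551605224609) 0.1793397931010077 ((0.6131047010421753, 0.16762986779212952), 0.025182485580444336)
flap 1768 [0.62325431 0.15636785 0.23528759] [ 0.46673084 -0.1397462   0.20004588] [0.63695742 0.2045006  0.59491617] normal [0.94932168 0.00842589 0.31419317]
```

```bash
python3 - <<'E'
import numpy as np,cv2
d=np.load("w1.npz"); P=d["P"]; I=d["img"]
hsv=cv2.cvtColor(I,cv2.COLOR_RGB2HSV); H,S,V=hsv[...,0].astype(int),hsv[...,1],hsv[...,2]
v,u=np.mgrid[:480,:640]; ok=P[...,2]<.4
box=lambda a,b,c,e:(u>a)&(u<b)&(v>c)&(v<e)&ok
m=box(350,425,45,135)&(H>90)&(H<125)&(S>100)
n,l,st,_=cv2.connectedComponentsWithStats(m.astype(np.uint8)); k=1+np.argmax(st[1:,4]); b=P[l==k]
b=b[b[:,2]<.035]
print("blue",len(b),cv2.minAreaRect(b[:,:2].astype(np.float32)))
m2=box(355,400,115,190)&(V<80)&(P[...,2]>.025)&(P[...,2]<.08)
g=P[m2]; c=g.mean(0);w,V2=np.linalg.eigh(np.cov((g-c).T)); a=V2[:,-1]*np.sign(V2[0,-1]);t=(g-c)@a
print("grip",len(g),c.round(4),a.round(3),np.degrees(np.arctan2(a[1],a[0])),t.min(),t.max(),"mid",(c+a*(t.min()+t.max())/2).round(4))
lp=np.median(b,0); 
rd=box(0,200,25,125)&((H<8)|(H>172))&(S>120)
print(np.histogram(P[rd][:,2],bins=np.arange(.13,.28,.01)))
ring=rd&(P[...,2]<.19)&(u>60)&(v>30); q=P[ring]; q=q[q[:,0]<.608]
A=np.c_[q[:,:2],np.ones(len(q))]; s=np.linalg.lstsq(A,(q[:,:2]**2).sum(1),rcond=None)[0]
print("ring",len(q),s[:2]/2,np.sqrt(s[2]+(s[:2]**2).sum()/4),q.min(0),q.max(0),np.percentile(q[:,2],[5,50,95]))
ye=box(0,200,0,160)&(H>18)&(H<35)&(S>110)
print(np.histogram(P[ye][:,2],bins=np.arange(.0,.2,.01)))
q=P[ye&(P[...,2]>.1)]; print("yel",cv2.minAreaRect(q[:,:2].astype(np.float32)))
fl=box(0,200,0,60)&((H<8)|(H>172))&(S>120)&(P[...,2]>.195); q=P[fl]; c=q.mean(0); w,V2=np.linalg.eigh(np.cov((q-c).T)); print("flap",len(q),c,q.min(0),q.max(0),"normal",V2[:,0])
vis=cv2.resize(I[0:200,0:440],None,fx=1.8,fy=1.8)
E
```

```text
blue 1927 ((0.5327979922294617, -0.24842366576194763), (0.06489011645317078, 0.12390895932912827), 80.43653106689453)
grip 533 [ 0.4356 -0.2308  0.0507] [ 0.9   -0.144 -0.412] -9.069182715633989 -0.03832878951210704 0.043823816345735025 mid [ 0.4381 -0.2312  0.0496]
(array([  0,   0, 282, 530,  82, 124, 130, 138, 128, 115,  82,  50,   5,
         0,   0]), array([0.13, 0.14, 0.15, 0.16, 0.17, 0.18, 0.19, 0.2 , 0.21, 0.22, 0.23,
       0.24, 0.25, 0.26, 0.27, 0.28]))
ring 609 [0.56688851 0.14681048] 0.04971268716039799 [0.51286699 0.09333227 0.1562146 ] [0.60792625 0.19893145 0.16532224] [0.15833229 0.16020761 0.16176912]
(array([ 308,  223,  235,  250,  239,  232,  204,  154,  393, 1224,  534,
        496,  520,  667,  715, 4369, 1036,   10,   16]), array([0.  , 0.01, 0.02, 0.03, 0.04, 0.05, 0.06, 0.07, 0.08, 0.09, 0.1 ,
       0.11, 0.12, 0.13, 0.14, 0.15, 0.16, 0.17, 0.18, 0.19]))
yel ((0.5783398151397705, 0.1494271159172058), (0.21485263109207153, 0.13256527483463287), 13.239370346069336)
flap 1863 [0.62434032 0.15886005 0.23016372] [0.61129507 0.11703761 0.19507343] [0.63695742 0.2045006  0.27120199] normal [ 0.96533145  0.22632852 -0.13004074]
```

```bash
cat >> h.py <<'E'
from scipy.linalg import logm, expm
def T(p,r): M=np.eye(4); M[:3,:3]=r.as_matrix(); M[:3,3]=p; return M
def rel(Ta,Tb,n,name=""):
    X=expm(logm(np.linalg.inv(Ta)@Tb).real/n)
    print(name,n,"rows dp",(X[:3,3]*1e3).round(1).tolist(),"ang",R.from_matrix(X[:3,:3]).as_rotvec().round(4).tolist())
def scoopT(p,yaw,pitch): # nose-down pitch
    return T(p,R.from_euler("ZY",[yaw,pitch]))
LEAN=np.radians(30)
def grasp_in_scoop(): # tool pose in scoop frame
    r=R.from_euler("X",np.pi)*R.from_euler("Y",LEAN)
    return T(np.array([-.107,0,.043])+r.apply([0,0,.0187]),r)
YS=np.radians(-9.2); YC=np.radians(13.2)
G=np.array([.435,-.2307,.043]); S0=scoopT(G-R.from_euler("Z",YS).apply([-.107,0,.043]),YS,0)
OP=np.array([.567,.147])
E
python3 - <<'E'
from h import *
p,r,s=pose(); g=grasp_in_scoop(); Tg=S0@g; Tp=Tg.copy(); Tp[:3,3]-=.09*Tg[:3,2]
rel(T(p,r),Tp,15,"pre"); rel(Tp,Tg,5,"down"); print(S0[:3,3],Tp[:3,3],Tg[:3,3],R.from_matrix(Tg[:3,:3]).as_quat()[[3,0,1,2]])
E
```

```text
pre 15 rows dp [-5.3, 5.4, 22.8] ang [-0.0028, 0.0348, 0.0105]
down 5 rows dp [0.0, -0.0, 18.0] ang [0.0, 0.0, 0.0]
[ 5.40623580e-01 -2.47807287e-01  6.93889390e-18] [ 0.39980859 -0.22500024  0.10474761] [ 0.44422972 -0.23219489  0.02680532] [ 0.02075701  0.96281446 -0.07746621  0.25798536]
```

Request:
carry_out --fingers '[1,1,1,1,1]' --dp '[[-5.3,5.4,22.8],[-5.3,5.4,22.8],[-5.3,5.4,22.8],[-5.3,5.4,22.8],[-5.3,5.4,22.8]]' --angular '[[-0.0028,0.0348,0.0105],[-0.0028,0.0348,0.0105],[-0.0028,0.0348,0.0105],[-0.0028,0.0348,0.0105],[-0.0028,0.0348,0.0105]]'

```text
t: 3.88
position: [0.3807, -0.1669, 0.3357]
eef_rot: [0.007, 0.996, -0.026, 0.088]
wrist_force: [1.6, 0.2, -0.3]
grip_width: 0.998
```

Request:
carry_out --fingers '[1,1,1,1,1]' --dp '[[-5.3,5.4,22.8],[-5.3,5.4,22.8],[-5.3,5.4,22.8],[-5.3,5.4,22.8],[-5.3,5.4,22.8]]' --angular '[[-0.0028,0.0348,0.0105],[-0.0028,0.0348,0.0105],[-0.0028,0.0348,0.0105],[-0.0028,0.0348,0.0105],[-0.0028,0.0348,0.0105]]'

```text
t: 4.3
position: [0.3805, -0.1956, 0.2193]
eef_rot: [0.015, 0.983, -0.052, 0.174]
wrist_force: [1.6, -0.4, 0.1]
grip_width: 0.999
```

Request:
carry_out --fingers '[1,1,1,1,1]' --dp '[[-5.3,5.4,22.8],[-5.3,5.4,22.8],[-5.3,5.4,22.8],[-5.3,5.4,22.8],[-5.3,5.4,22.8]]' --angular '[[-0.0028,0.0348,0.0105],[-0.0028,0.0348,0.0105],[-0.0028,0.0348,0.0105],[-0.0028,0.0348,0.0105],[-0.0028,0.0348,0.0105]]'

```text
t: 4.72
position: [0.3979, -0.2143, 0.1346]
eef_rot: [0.013, 0.968, -0.068, 0.242]
wrist_force: [0.9, 0.1, 0.1]
grip_width: 1.003
```

```bash
python3 - <<'E'
from h import *
p,r,s=pose(); d=vision.capture("wrist"); save(d,"w2"); P=wcloud(d,p,r); I=d["image"]
Tg=S0@grasp_in_scoop(); rel(T(p,r),Tg,5,"down"); print(p,s["joints"])
V=I.max(-1)
v,u=np.mgrid[:480,:640]
m2=(V<80)&(P[...,2]>.025)&(P[...,2]<.075)&(P[...,0]>.385)&(P[...,0]<.49)&(abs(P[...,1]+.23)<.035)
g=P[m2]; c=g.mean(0);w,V2=np.linalg.eigh(np.cov((g-c).T)); a=V2[:,-1]*np.sign(V2[0,-1]);t=(g-c)@a
print("grip",len(g),c.round(4),a.round(3),np.degrees(np.arctan2(a[1],a[0])),t.min(),t.max(),"mid",(c+a*(t.min()+t.max())/2).round(4))
E
```

```text
down 5 rows dp [-1.9, 2.3, 23.6] ang [-0.0036, 0.0066, 0.0032]
[ 0.39785407 -0.21426408  0.13463426] [-0.87308449  0.34216063  2.24032106  1.07019986  0.37456918 -0.1393993 ]
grip 2807 [ 0.4327 -0.2316  0.0515] [ 0.903 -0.158 -0.399] -9.912661160508481 -0.03714273525340142 0.05524631718026247 mid [ 0.4409 -0.233   0.0479]
```

View pics/w2.png

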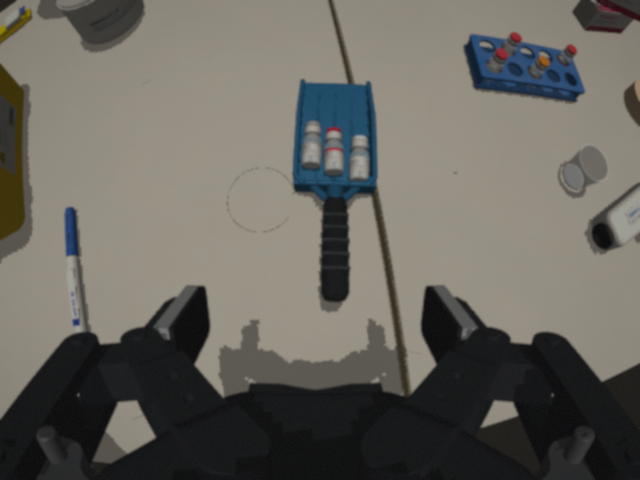

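The wrist view shows the scoop from behind: grip bar at (336,250), vials at (312–360,150), no obstruction. The 30° lean takes joint 5 close to its limit, so I'll grasp with a smaller lean of 12°.

```bash
sed -i 's/LEAN=np.radians(30)/LEAN=np.radians(12)/; s/YS=np.radians(-9.2)/YS=np.radians(-9.4)/; s/G=np.array.*043\]); S0/G=np.array([.436,-.2315,.043]); S0/' h.py
python3 - <<'E'
from h import *
p,r,s=pose(); Tg=S0@grasp_in_scoop(); Tp=Tg.copy(); Tp[:3,3]-=.09*Tg[:3,2]
rel(T(p,r),Tp,8,"pre"); rel(Tp,Tg,5,"down"); print(Tg[:3,3],R.from_matrix(Tg[:3,:3]).as_quat()[[3,0,1,2]])
E
```

```text
pre 8 rows dp [1.9, 1.4, 3.6] ang [-0.0021, -0.0355, 0.0029]
down 5 rows dp [-0.0, -0.0, 18.0] ang [-0.0, 0.0, 0.0]
[ 0.43983574 -0.232135    0.02470864] [ 0.00856491  0.9911777  -0.08148964  0.10417697]
```

Request:
carry_out --fingers '[1,1,1,1,1]' --dp '[[1.9,1.4,3.6],[1.9,1.4,3.6],[1.9,1.4,3.6],[1.9,1.4,3.6],[1.9,1.4,3.6]]' --angular '[[-0.0021,-0.0355,0.0029],[-0.0021,-0.0355,0.0029],[-0.0021,-0.0355,0.0029],[-0.0021,-0.0355,0.0029],[-0.0021,-0.0355,0.0029]]'

```text
t: 5.18
position: [0.413, -0.2236, 0.1238]
eef_rot: [0.011, 0.985, -0.077, 0.155]
wrist_force: [-1.2, 0.0, -0.2]
grip_width: 1.001
```

Request:
carry_out --fingers '[1,1,1,1,1]' --dp '[[1.9,1.4,3.6],[1.9,1.4,3.6],[1.9,1.4,3.6],[0,0,0],[0,0,0]]' --angular '[[-0.0021,-0.0355,0.0029],[-0.0021,-0.0355,0.0029],[-0.0021,-0.0355,0.0029],[0,0,0],[0,0,0]]'

```text
t: 5.6
position: [0.421, -0.2284, 0.1148]
eef_rot: [0.009, 0.991, -0.081, 0.104]
wrist_force: [-1.6, 0.2, -0.0]
grip_width: 0.996
```

```bash
python3 - <<'E'
from h import *
p,r,s=pose(); Tg=S0@grasp_in_scoop(); rel(T(p,r),Tg,7,"down"); print(p,s["joints"])
E
```

```text
down 7 rows dp [0.0, 0.1, 13.2] ang [0.0001, 0.0, 0.0001]
[ 0.42103583 -0.22843391  0.11480356] [-0.69639244  0.4049591   1.990782    0.19498663  0.57315005  0.88304635]
```

Request:
carry_out --fingers '[1,1,1,1,1]' --dp '[[0,0.1,13.2],[0,0.1,13.2],[0,0.1,13.2],[0,0.1,13.2],[0,0.1,13.2]]' --angular '[[0,0,0],[0,0,0],[0,0,0],[0,0,0],[0,0,0]]'

```text
t: 6.02
position: [0.4336, -0.2309, 0.0497]
eef_rot: [0.009, 0.991, -0.082, 0.104]
wrist_force: [1.0, -0.1, -0.2]
grip_width: 1.001
```

Request:
carry_out --fingers '[1,1,1,0.5,0.5]' --dp '[[0,0.1,13.2],[0,0.1,13.2],[0,0,0],[0,0,0],[0,0,0]]' --angular '[[0,0,0],[0,0,0],[0,0,0],[0,0,0],[0,0,0]]'

```text
t: 6.43
position: [0.4391, -0.2319, 0.0247]
eef_rot: [0.008, 0.991, -0.082, 0.104]
wrist_force: [-0.2, 0.6, 0.4]
grip_width: 0.747
```

Request:
carry_out --fingers '[0.3,0.2,0.1,0,0]' --dp '[[0,0,0],[0,0,0],[0,0,0],[0,0,0],[0,0,0]]' --angular '[[0,0,0],[0,0,0],[0,0,0],[0,0,0],[0,0,0]]' --newtons 90

```text
t: 6.85
position: [0.4395, -0.232, 0.0244]
eef_rot: [0.008, 0.991, -0.081, 0.104]
wrist_force: [-2.3, 0.1, 7.5]
grip_width: 0.198
```

Request:
carry_out --fingers '[0,0,0,0,0]' --dp '[[0,0,0],[0,0,0],[0,0,0],[0,0,0],[0,0,0]]' --angular '[[0,0,0],[0,0,0],[0,0,0],[0,0,0],[0,0,0]]'

```text
t: 7.27
position: [0.4396, -0.232, 0.0244]
eef_rot: [0.008, 0.991, -0.081, 0.104]
wrist_force: [-2.5, 0.4, 8.6]
grip_width: 0.195
```

```bash
python3 - <<'E'
from h import *
p,r,s=pose(); print(p,s["joints"],s["grip_width"],s["wrist_force"])
d=vision.capture("wrist"); save(d,"w3")
Ta=T(p,r); np.save("Tgrasp.npy",Ta)
g=np.linalg.inv(S0)@Ta
# transport: nose-up .12, mouth at offset -20 from opening along yc, mouth z .21
yc=np.array([np.cos(YC),np.sin(YC),0])
def S(mouth,pitch):
    M=scoopT(np.zeros(3),YC,pitch); M[:3,3]=mouth-M[:3,:3]@[.055,0,.003]; return M
m=np.r_[OP,0]-.020*yc
up=np.eye(4); up[2,3]=.22
S1=up@S0; S1[:3,:3]=scoopT(np.zeros(3),YS,-.12)[:3,:3]
S1[:3,3]+=[-.02,0,.0]
S2=S(m+[0,0,.235],-.12); S3=S(m+[0,0,.185],0)
rel(Ta,S1@g,12,"lift"); rel(S1@g,S2@g,20,"carry"); rel(S2@g,S3@g,5,"level")
rel(S3@g,S(m+[0,0,.18],.9)@g,15,"tip"); 
for M in (S1,S2,S3): print((M@g)[:3,3].round(4))
E
```

```text
[ 0.43955465 -0.23199732  0.02444522] [-0.67546789  0.61102873  2.01987148  0.30818443  0.34276794  0.77748256] 0.19484657115855197 [-2.48192629  0.3945129   8.57870683]
lift 12 rows dp [2.8, 0.3, -17.2] ang [0.0, 0.01, -0.0]
carry 20 rows dp [-0.8, -17.0, -0.5] ang [0.0064, -0.0, -0.0187]
level 5 rows dp [-1.4, 0.0, 6.0] ang [-0.0, -0.024, 0.0]
tip 15 rows dp [3.6, -0.0, -8.6] ang [-0.0, -0.06, 0.0]
[ 0.4174 -0.2316  0.2319]
[0.3919 0.106  0.2373]
[0.3933 0.1063 0.2064]
```

View pics/w3.png

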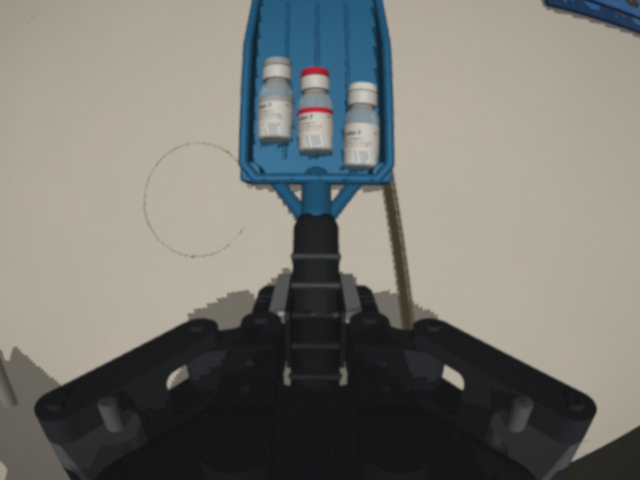

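The fingers hold the grip at (317,290) and the vials lie untouched in the pan at (275–362,110). I'll lift and carry, slightly nose-up.

Request:
carry_out --fingers '[0,0,0,0,0]' --dp '[[1.4,0.2,-8.6],[1.4,0.2,-8.6],[2.8,0.3,-17.2],[2.8,0.3,-17.2],[2.8,0.3,-17.2]]' --angular '[[0,0.005,0],[0,0.005,0],[0,0.01,0],[0,0.01,0],[0,0.01,0]]' --newtons 100

```text
t: 7.73
position: [0.4346, -0.2323, 0.0949]
eef_rot: [0.01, 0.989, -0.081, 0.124]
wrist_force: [-0.7, -0.0, -1.2]
grip_width: 0.193
```

Request:
carry_out --fingers '[0,0,0,0,0]' --dp '[[2.8,0.3,-17.2],[2.8,0.3,-17.2],[2.8,0.3,-17.2],[2.8,0.3,-17.2],[2.8,0.3,-17.2]]' --angular '[[0,0.01,0],[0,0.01,0],[0,0.01,0],[0,0.01,0],[0,0.01,0]]'

```text
t: 8.15
position: [0.4249, -0.2322, 0.1817]
eef_rot: [0.012, 0.986, -0.081, 0.149]
wrist_force: [0.6, 0.5, -0.7]
grip_width: 0.192
```

Request:
carry_out --fingers '[0,0,0,0,0]' --dp '[[2.8,0.3,-17.2],[2.8,0.3,-17.2],[1.4,0.2,-8.6],[1.4,0.2,-8.6],[0,0,0]]' --angular '[[0,0.01,0],[0,0.01,0],[0,0.005,0],[0,0.005,0],[0,0,0]]'

```text
t: 8.57
position: [0.4177, -0.2325, 0.2333]
eef_rot: [0.014, 0.983, -0.081, 0.164]
wrist_force: [0.8, -1.4, -0.8]
grip_width: 0.191
```

```bash
cat >> h.py <<'E'
yc=np.array([np.cos(YC),np.sin(YC),0])
def S(mouth,pitch):
    M=scoopT(np.zeros(3),YC,pitch); M[:3,3]=mouth-M[:3,:3]@[.055,0,.003]; return M
m=np.r_[OP,0]-.020*yc
E
python3 - <<'E'
from h import *
p,r,s=pose(); print(p,s["joints"],s["grip_width"],s["wrist_force"])
g=np.linalg.inv(S0)@np.load("Tgrasp.npy")
S2=S(m+[0,0,.235],-.12); rel(T(p,r),S2@g,20,"carry")
d=vision.capture("wrist"); save(d,"w4"); print([(x["position"].round(3) if hasattr(x["position"],"round") else x["position"],x["score"]) for x in finder.spot_in(d,"used_1")])
E
```

```text
[ 0.41768592 -0.23247281  0.23331577] [-0.76349274  0.16669546  1.92895003  0.26093424  0.78700514  0.81074227] 0.19108032837867034 [ 0.78202854 -1.38991537 -0.84615406]
carry 20 rows dp [-0.8, -17.1, -0.5] ang [0.0064, -0.0001, -0.0187]
[([0.5023, -0.2262, 0.2374], 0.93), ([0.4956, -0.2441, 0.2325], 0.59), ([0.4854, -0.2637, 0.2379], 0.57)]
```

Request:
carry_out --fingers '[0,0,0,0,0]' --dp '[[-0.4,-8.5,-0.2],[-0.4,-8.6,-0.3],[-0.8,-17.1,-0.5],[-0.8,-17.1,-0.5],[-0.8,-17.1,-0.5]]' --angular '[[0.0032,0,-0.0093],[0.0032,0,-0.0094],[0.0064,0,-0.0187],[0.0064,0,-0.0187],[0.0064,0,-0.0187]]'

```text
t: 9.08
position: [0.4229, -0.1623, 0.2321]
eef_rot: [0.006, 0.986, -0.041, 0.163]
wrist_force: [0.2, 0.2, -1.7]
grip_width: 0.191
```

Request:
carry_out --fingers '[0,0,0,0,0]' --dp '[[-0.8,-17.1,-0.5],[-0.8,-17.1,-0.5],[-0.8,-17.1,-0.5],[-0.8,-17.1,-0.5],[-0.8,-17.1,-0.5]]' --angular '[[0.0064,0,-0.0187],[0.0064,0,-0.0187],[0.0064,0,-0.0187],[0.0064,0,-0.0187],[0.0064,0,-0.0187]]'

```text
t: 9.5
position: [0.4219, -0.0766, 0.2333]
eef_rot: [-0.002, 0.987, 0.008, 0.163]
wrist_force: [0.2, 0.1, -1.7]
grip_width: 0.195
```

Request:
carry_out --fingers '[0,0,0,0,0]' --dp '[[-0.8,-17.1,-0.5],[-0.8,-17.1,-0.5],[-0.8,-17.1,-0.5],[-0.8,-17.1,-0.5],[-0.8,-17.1,-0.5]]' --angular '[[0.0064,0,-0.0187],[0.0064,0,-0.0187],[0.0064,0,-0.0187],[0.0064,0,-0.0187],[0.0064,0,-0.0187]]'

```text
t: 9.92
position: [0.4125, 0.0083, 0.2345]
eef_rot: [-0.01, 0.985, 0.056, 0.163]
wrist_force: [0.3, -0.1, -1.7]
grip_width: 0.194
```

Request:
carry_out --fingers '[0,0,0,0,0]' --dp '[[-0.8,-17.1,-0.5],[-0.8,-17.1,-0.5],[-0.8,-17.1,-0.5],[-0.8,-17.1,-0.5],[-0.8,-17.1,-0.5]]' --angular '[[0.0064,0,-0.0187],[0.0064,0,-0.0187],[0.0064,0,-0.0187],[0.0064,0,-0.0187],[0.0064,0,-0.0187]]'

```text
t: 10.33
position: [0.3948, 0.0919, 0.2357]
eef_rot: [-0.018, 0.981, 0.105, 0.162]
wrist_force: [0.3, 0.9, -1.5]
grip_width: 0.197
```

Request:
carry_out --fingers '[0,0,0,0,0]' --dp '[[-0.4,-8.5,-0.2],[-0.4,-8.6,-0.3],[0,0,0],[0,0,0],[0,0,0]]' --angular '[[0.0032,0,-0.0093],[0.0032,0,-0.0094],[0,0,0],[0,0,0],[0,0,0]]'

```text
t: 10.75
position: [0.3912, 0.1068, 0.2364]
eef_rot: [-0.019, 0.98, 0.114, 0.162]
wrist_force: [-0.8, -0.8, -2.2]
grip_width: 0.186
```

```bash
python3 - <<'E'
from h import *
p,r,s=pose(); print(p,s["joints"],s["grip_width"])
g=np.linalg.inv(S0)@np.load("Tgrasp.npy")
d=vision.capture("wrist"); save(d,"w5"); print([(np.round(x["position"],3),x["score"]) for x in finder.spot_in(d,"used_1")])
rel(T(p,r),S(m+[0,0,.235],-.12)@g,1,"err"); print((T(p,r)@np.linalg.inv(g)@[.055,0,.003,1]).round(4),m)
P=wcloud(d,p,r); I=d["image"]; hsv=cv2.cvtColor(I,cv2.COLOR_RGB2HSV); H,S_,V=hsv[...,0].astype(int),hsv[...,1],hsv[...,2]
b=P[(H>95)&(H<125)&(S_>110)&(P[...,2]>.18)&(P[...,2]<.3)]; 
loc=(b-p)@r.as_matrix(); sc=(np.c_[b,np.ones(len(b))]@np.linalg.inv(T(p,r)@np.linalg.inv(g)).T)[:,:3]
print("blue in scoop frame",np.percentile(sc,[1,50,99],axis=0).round(4).tolist())
ring=P[((H<8)|(H>172))&(S_>120)&(P[...,2]<.172)&(P[...,2]>.15)]; print("ring",len(ring),ring.min(0) if len(ring) else 0,ring.max(0) if len(ring) else 0)
E
```

```text
[0.39119558 0.10677253 0.23636813] [0.0762375  0.03818949 2.07438742 0.07855809 0.70577381 1.36438553] 0.1855187802840818
[(array([0.468, 0.148, 0.239]), 0.7), (array([0.458, 0.114, 0.241]), 0.63), (array([0.464, 0.132, 0.238]), 0.59), (array([0.438, 0.003, 0.01 ]), 0.49)]
err 1 rows dp [0.8, 0.9, -0.7] ang [-0.001, 0.0006, 0.0006]
[0.5468 0.1433 0.2339 1.    ] [0.54752842 0.14243298 0.        ]
blue in scoop frame [[-0.0676, -0.033, 0.0013], [-0.0028, -0.0043, 0.0033], [0.0438, 0.0311, 0.0302]]
ring 63 [0.53597333 0.19448359 0.15669932] [0.57998597 0.20307211 0.16139808]
```

View pics/w5.png

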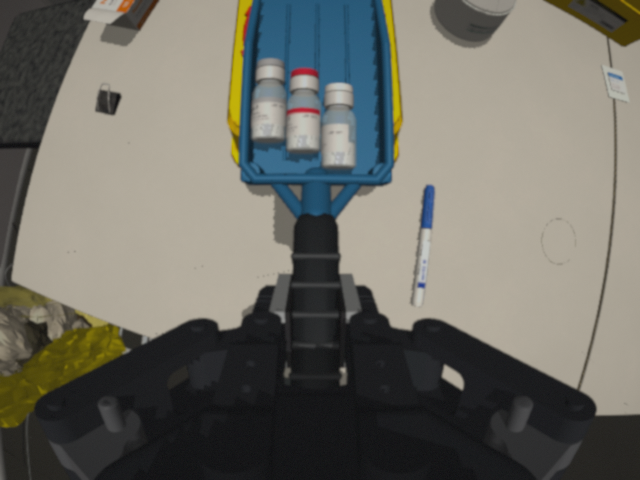

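The vials rest at the back of the level scoop at (268–340,120), with the container under the mouth at the top of the picture. Now I level, lower and tip around the mouth.

```bash
python3 - <<'E'
from h import *
p,r,s=pose(); g=np.linalg.inv(S0)@np.load("Tgrasp.npy")
A=S(m+[0,0,.185],0)@g; B=S(m+[0,0,.175],.3)@g; C=S(m+[0,0,.175],.9)@g
rel(T(p,r),A,5,"level"); rel(A,B,5,"tip1"); rel(B,C,10,"tip2"); print(A[:3,3],B[:3,3],C[:3,3])
E
```

```text
level 5 rows dp [-1.3, 0.1, 5.9] ang [-0.0002, -0.0239, -0.0]
tip1 5 rows dp [3.3, -0.0, -6.9] ang [-0.0, -0.06, 0.0]
tip2 10 rows dp [3.5, -0.0, -8.9] ang [-0.0, -0.06, 0.0]
[0.39328145 0.10634705 0.20644522] [0.40633979 0.10940986 0.2423013 ] [0.46799397 0.12387072 0.31241883]
```

Request:
carry_out --fingers '[0,0,0,0,0]' --dp '[[-1.3,0.1,5.9],[-1.3,0.1,5.9],[-1.3,0.1,5.9],[-1.3,0.1,5.9],[-1.3,0.1,5.9]]' --angular '[[0,-0.024,0],[0,-0.024,0],[0,-0.024,0],[0,-0.024,0],[0,-0.024,0]]'

```text
t: 11.27
position: [0.3934, 0.1069, 0.2056]
eef_rot: [-0.012, 0.988, 0.115, 0.102]
wrist_force: [-2.7, -1.0, 0.9]
grip_width: 0.192
```

Request:
carry_out --fingers '[0,0,0,0,0]' --dp '[[3.3,0,-6.9],[3.3,0,-6.9],[3.3,0,-6.9],[3.3,0,-6.9],[3.3,0,-6.9]]' --angular '[[0,-0.06,0],[0,-0.06,0],[0,-0.06,0],[0,-0.06,0],[0,-0.06,0]]'

```text
t: 11.68
position: [0.407, 0.1101, 0.2427]
eef_rot: [0.005, 0.992, 0.115, -0.047]
wrist_force: [-0.4, -0.2, 7.2]
grip_width: 0.192
```

```bash
python3 - <<'E'
from h import *
p,r,s=pose(); g=np.linalg.inv(S0)@np.load("Tgrasp.npy")
C=S(m+[0,0,.175],.9)@g; print(p,s["joints"],(T(p,r)@np.linalg.inv(g)@[.055,0,.003,1]).round(4),m,s["wrist_force"])
rel(T(p,r),C,10,"tip2")
d=vision.capture("scene"); cv2.imwrite("pics/s6.png",cv2.resize(d["image"][150:330,180:420],None,fx=3,fy=3)[:,:,::-1])
E
```

```text
[0.40703098 0.11008156 0.24270952] [ 0.1294357   0.2404344   1.73494352 -0.00932584  1.25952091  1.47222108] [0.548  0.1432 0.175  1.    ] [0.54752842 0.14243298 0.        ] [-0.39919047 -0.21964241  7.18233212]
tip2 10 rows dp [3.4, 0.0, -8.9] ang [0.0, -0.0597, 0.0001]
```

View pics/s6.png

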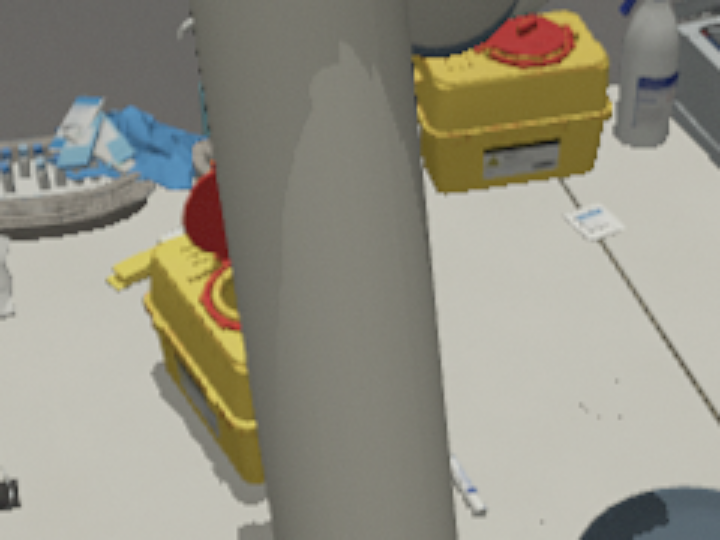

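The arm hides the opening from the scene camera. A 7 N upward force suggests the nose touches the rim, so I'll raise it a little and check with the side camera.

Request:
carry_out --fingers '[0,0,0,0,0]' --dp '[[-0.7,0,-7.5],[-0.7,0,-7.5],[0,0,0],[0,0,0],[0,0,0]]' --angular '[[0,0,0],[0,0,0],[0,0,0],[0,0,0],[0,0,0]]'

```text
t: 12.15
position: [0.4056, 0.1098, 0.2571]
eef_rot: [0.005, 0.992, 0.115, -0.045]
wrist_force: [-0.9, 0.8, -2.9]
grip_width: 0.194
```

```bash
python3 - <<'E'
from h import *
p,r,s=pose(); g=np.linalg.inv(S0)@np.load("Tgrasp.npy")
print(p,(T(p,r)@np.linalg.inv(g)@[.055,0,.003,1]).round(4),m,s["wrist_force"],s["torque"])
C=S(m+[0,0,.19],.9)@g;rel(T(p,r),C,10,"tip2")
d=vision.capture("side"); cv2.imwrite("pics/s7.png",cv2.resize(d["image"][180:360,170:410],None,fx=3,fy=3)[:,:,::-1])
P=cloud(d); I=d["image"]; hsv=cv2.cvtColor(I,cv2.COLOR_RGB2HSV); H,S_=hsv[...,0].astype(int),hsv[...,1]
b=P[(H>95)&(H<125)&(S_>110)&(P[...,2]>.15)&(P[...,2]<.4)&(P[...,0]>.4)&(P[...,0]<.6)&(abs(P[...,1]-.14)<.08)]
sc=(np.c_[b,np.ones(len(b))]@np.linalg.inv(T(p,r)@np.linalg.inv(g)).T)[:,:3]
print(len(b),b.min(0),b.max(0),np.percentile(sc,[1,50,99],axis=0).round(4).tolist())
E
```

```text
[0.4056268  0.10984311 0.25705372] [0.5468 0.143  0.1897 1.    ] [0.54752842 0.14243298 0.        ] [-0.89337374  0.83619153 -2.94861305] [-0.05084652  0.0662875   0.0188478 ]
tip2 10 rows dp [3.5, 0.1, -9.0] ang [-0.0, -0.06, 0.0001]
551 [0.40174829 0.0921638  0.19151459] [0.54854898 0.17449387 0.37670034] [[-0.0742, -0.0323, 0.0023], [-0.0214, 0.0319, 0.0118], [0.0452, 0.0363, 0.0271]]
```

View pics/s7.png

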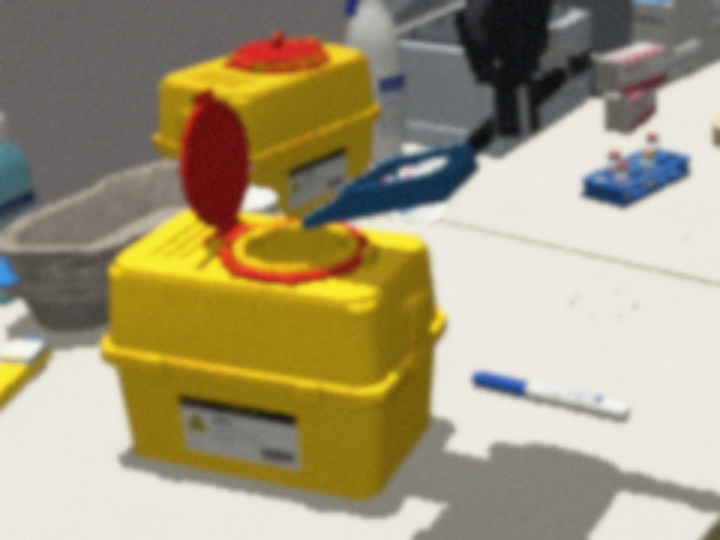

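Side view: the scoop's nose at (310,215) sits over the middle of the opening with the flap open behind it, and the contact has gone. Now the tip.

Request:
carry_out --fingers '[0,0,0,0,0]' --dp '[[3.5,0,-9],[3.5,0,-9],[3.5,0,-9],[3.5,0,-9],[3.5,0,-9]]' --angular '[[0,-0.06,0],[0,-0.06,0],[0,-0.06,0],[0,-0.06,0],[0,-0.06,0]]'

```text
t: 12.62
position: [0.432, 0.116, 0.2978]
eef_rot: [0.022, 0.974, 0.113, -0.194]
wrist_force: [-0.7, 0.4, -1.3]
grip_width: 0.191
```

Request:
carry_out --fingers '[0,0,0,0,0]' --dp '[[3.5,0,-9],[3.5,0,-9],[3.5,0,-9],[3.5,0,-9],[3.5,0,-9]]' --angular '[[0,-0.06,0],[0,-0.06,0],[0,-0.06,0],[0,-0.06,0],[0,-0.06,0]]'

```text
t: 13.03
position: [0.4684, 0.1245, 0.3281]
eef_rot: [0.039, 0.934, 0.109, -0.338]
wrist_force: [1.3, 0.6, -1.6]
grip_width: 0.19
```

Request:
carry_out --fingers '[0,0,0,0,0]' --dp '[[0,0,0],[0,0,0],[0,0,0],[0,0,0],[0,0,0]]' --angular '[[0,0,0],[0,0,0],[0,0,0],[0,0,0],[0,0,0]]'

```text
t: 13.45
position: [0.4676, 0.1243, 0.3284]
eef_rot: [0.038, 0.935, 0.109, -0.336]
wrist_force: [-0.2, -0.0, -1.0]
grip_width: 0.189
```

```bash
python3 - <<'E'
from h import *
p,r,s=pose(); g=np.linalg.inv(S0)@np.load("Tgrasp.npy")
print(p,s["joints"],(T(p,r)@np.linalg.inv(g)@[.055,0,.003,1]).round(4),m,s["wrist_force"],s["torque"])
d=vision.capture("side"); a=cv2.resize(d["image"][180:330,190:350],None,fx=3,fy=3)
d=vision.capture("wrist"); b=cv2.resize(d["image"],(600,450))[:, 100:400]
print([(np.round(x["position"],3),x["score"]) for x in finder.spot_in(d,"used_1")])
cv2.imwrite("pics/s8.png",np.hstack([a,b])[:,:,::-1])
E
```

```text
[0.46758951 0.12434826 0.32839569] [ 0.16515525  0.58397931  1.11876705 -0.04854587  2.12704558  1.49336288] [0.5472 0.1432 0.1911 1.    ] [0.54752842 0.14243298 0.        ] [-0.22445873 -0.04580259 -0.97651239] [ 0.07876464 -0.41336385  0.01184914]
[]
```

View pics/s8.png

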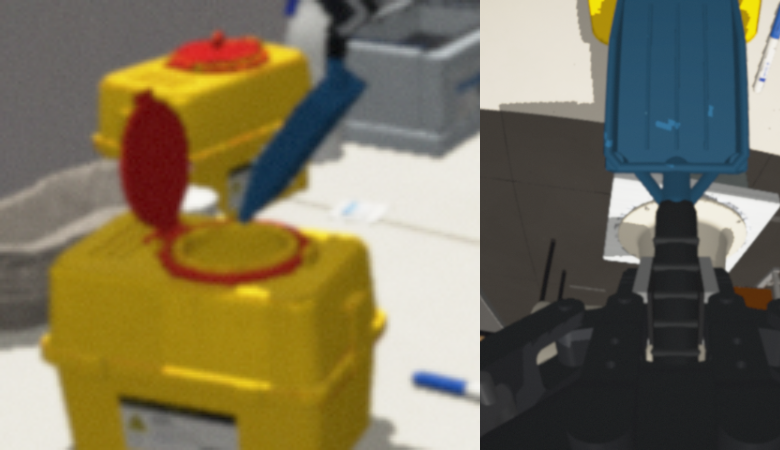

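The scoop is empty (right panel), no vials show outside, and the nose is at (245,215) over the ring. Returning the scoop.

```bash
python3 - <<'E'
from h import *
p,r,s=pose(); g=np.linalg.inv(S0)@np.load("Tgrasp.npy")
A=S(m+[0,0,.23]-.03*yc,0)@g; U=S0.copy(); U[2,3]+=.2; B=U@g; L=S0.copy(); L[2,3]+=.005; D=L@g
rel(T(p,r),A,14,"up"); rel(A,B,16,"back"); rel(B,D,15,"down"); print(A[:3,3],B[:3,3],D[:3,3])
E
```

```text
up 14 rows dp [-6.1, 0.0, 7.6] ang [-0.0, 0.0642, 0.0001]
back 16 rows dp [3.4, 21.0, 2.4] ang [-0.0051, 0.0, 0.0241]
down 15 rows dp [-2.7, 0.0, 12.7] ang [-0.0, -0.0, 0.0]
[0.36407408 0.09949652 0.25144522] [ 0.43955465 -0.23199732  0.22444522] [ 0.43955465 -0.23199732  0.02944522]
```

Request:
carry_out --fingers '[0,0,0,0,0]' --dp '[[-6.4,0,-7.7],[-6.4,0,-7.7],[-6.4,0,-7.7],[-6.4,0,-7.7],[0,0,0]]' --angular '[[0,0,0],[0,0,0],[0,0,0],[0,0,0],[0,0,0]]'

```text
t: 14.02
position: [0.4685, 0.1245, 0.3704]
eef_rot: [0.038, 0.935, 0.109, -0.335]
wrist_force: [0.4, 0.7, -0.8]
grip_width: 0.194
```

```bash
python3 - <<'E'
from h import *
p,r,s=pose(); g=np.linalg.inv(S0)@np.load("Tgrasp.npy")
A=S(m+[0,0,.23]-.03*yc,0)@g; rel(T(p,r),A,14,"up"); print(p)
X=logm(np.linalg.inv(T(p,r))@A).real
for k in(0,4,8,12,14): print((T(p,r)@expm(X*k/14)@np.linalg.inv(g)@[.055,0,.003,1])[:3].round(3))
E
```

```text
up 14 rows dp [-5.3, 0.0, 10.6] ang [-0.0, 0.0641, 0.0001]
[0.4684861  0.12447227 0.37036387]
[0.548 0.143 0.233]
[0.54  0.141 0.235]
[0.531 0.139 0.235]
[0.522 0.137 0.232]
[0.518 0.136 0.23 ]
```

Request:
carry_out --fingers '[0,0,0,0,0]' --dp '[[-5.3,0,10.6],[-5.3,0,10.6],[-5.3,0,10.6],[-5.3,0,10.6],[-5.3,0,10.6]]' --angular '[[0,0.0641,0],[0,0.0641,0],[0,0.0641,0],[0,0.0641,0],[0,0.0641,0]]'

```text
t: 14.43
position: [0.4185, 0.1128, 0.3374]
eef_rot: [0.021, 0.977, 0.114, -0.181]
wrist_force: [1.0, -0.1, -1.1]
grip_width: 0.194
```

Request:
carry_out --fingers '[0,0,0,0,0]' --dp '[[-5.3,0,10.6],[-5.3,0,10.6],[-5.3,0,10.6],[-5.3,0,10.6],[-5.3,0,10.6]]' --angular '[[0,0.0641,0],[0,0.0641,0],[0,0.0641,0],[0,0.0641,0],[0,0.0641,0]]'

```text
t: 14.85
position: [0.3811, 0.104, 0.2925]
eef_rot: [0.002, 0.993, 0.115, -0.023]
wrist_force: [0.3, -1.1, -1.2]
grip_width: 0.193
```

Request:
carry_out --fingers '[0,0,0,0,0]' --dp '[[-5.3,0,10.6],[-5.3,0,10.6],[-5.3,0,10.6],[-5.3,0,10.6],[3.4,21,2.4]]' --angular '[[0,0.0641,0],[0,0.0641,0],[0,0.0641,0],[0,0.0641,0],[-0.0051,0,0.0241]]'

```text
t: 15.27
position: [0.3665, 0.0813, 0.2456]
eef_rot: [-0.012, 0.989, 0.104, 0.102]
wrist_force: [-1.1, 0.2, -2.8]
grip_width: 0.192
```

Request:
carry_out --fingers '[0,0,0,0,0]' --dp '[[3.4,21,2.4],[3.4,21,2.4],[3.4,21,2.4],[3.4,21,2.4],[3.4,21,2.4]]' --angular '[[-0.0051,0,0.0241],[-0.0051,0,0.0241],[-0.0051,0,0.0241],[-0.0051,0,0.0241],[-0.0051,0,0.0241]]'

```text
t: 15.68
position: [0.4068, -0.0215, 0.2394]
eef_rot: [-0.005, 0.994, 0.041, 0.103]
wrist_force: [-0.1, 0.4, -1.3]
grip_width: 0.195
```

Request:
carry_out --fingers '[0,0,0,0,0]' --dp '[[3.4,21,2.4],[3.4,21,2.4],[3.4,21,2.4],[3.4,21,2.4],[3.4,21,2.4]]' --angular '[[-0.0051,0,0.0241],[-0.0051,0,0.0241],[-0.0051,0,0.0241],[-0.0051,0,0.0241],[-0.0051,0,0.0241]]'

```text
t: 16.1
position: [0.4294, -0.1257, 0.231]
eef_rot: [0.002, 0.994, -0.02, 0.103]
wrist_force: [0.1, 0.3, -1.4]
grip_width: 0.194
```

Request:
carry_out --fingers '[0,0,0,0,0]' --dp '[[3.4,21,2.4],[3.4,21,2.4],[3.4,21,2.4],[3.4,21,2.4],[3.4,21,2.4]]' --angular '[[-0.0051,0,0.0241],[-0.0051,0,0.0241],[-0.0051,0,0.0241],[-0.0051,0,0.0241],[-0.0051,0,0.0241]]'

```text
t: 16.52
position: [0.439, -0.2319, 0.2226]
eef_rot: [0.008, 0.991, -0.082, 0.102]
wrist_force: [0.3, 1.1, -1.0]
grip_width: 0.187
```

```bash
python3 - <<'E'
from h import *
p,r,s=pose(); g=np.linalg.inv(S0)@np.load("Tgrasp.npy")
L=S0.copy(); L[2,3]+=.008; D=L@g; rel(T(p,r),D,15,"down"); print(p,s["wrist_force"],s["joints"])
d=vision.capture("wrist"); P=wcloud(d,p,r); I=d["image"]; hsv=cv2.cvtColor(I,cv2.COLOR_RGB2HSV); H,S_=hsv[...,0].astype(int),hsv[...,1]
v,u=np.mgrid[:480,:640]
fl=P[(u>265)&(u<365)&(v>40)&(v<160)&(H>95)&(H<125)&(S_>100)]
sc=(np.c_[fl,np.ones(len(fl))]@np.linalg.inv(T(p,r)@np.linalg.inv(g)).T)[:,:3]
sc=sc[abs(sc[:,2])<.012]; c=np.linalg.lstsq(np.c_[sc[:,:2],np.ones(len(sc))],sc[:,2],rcond=None)[0]; print("floor tilt x,y,z0 in model frame",len(sc),c)
E
```

```text
down 15 rows dp [-2.6, 0.0, 12.4] ang [0.0, 0.0002, -0.0]
[ 0.43895569 -0.23193376  0.22261265] [ 0.29295467  1.0872526  -0.99400625] [-0.67494059  0.24395478  1.81672146  0.1277971   0.90477308  0.98978412]
floor tilt x,y,z0 in model frame 11739 [-0.00338961  0.00191969  0.00291131]
```

Request:
carry_out --fingers '[0,0,0,0,0]' --dp '[[-2.6,0,12.4],[-2.6,0,12.4],[-2.6,0,12.4],[-2.6,0,12.4],[-2.6,0,12.4]]' --angular '[[0,0,0],[0,0,0],[0,0,0],[0,0,0],[0,0,0]]'

```text
t: 16.98
position: [0.439, -0.2308, 0.1589]
eef_rot: [0.008, 0.991, -0.081, 0.103]
wrist_force: [0.6, -0.2, -1.2]
grip_width: 0.191
```

Request:
carry_out --fingers '[0,0,0,0,0]' --dp '[[-2.6,0,12.4],[-2.6,0,12.4],[-2.6,0,12.4],[-2.6,0,12.4],[-2.6,0,12.4]]' --angular '[[0,0,0],[0,0,0],[0,0,0],[0,0,0],[0,0,0]]'

```text
t: 17.4
position: [0.4391, -0.2308, 0.0955]
eef_rot: [0.008, 0.991, -0.081, 0.103]
wrist_force: [0.3, 0.8, -1.5]
grip_width: 0.193
```

Request:
carry_out --fingers '[0,0,0,0,0]' --dp '[[-2.6,0,12.4],[-2.6,0,12.4],[-2.6,0,12.4],[-2.6,0,12.4],[-2.6,0,12.4]]' --angular '[[0,0,0],[0,0,0],[0,0,0],[0,0,0],[0,0,0]]'

```text
t: 17.82
position: [0.4391, -0.2309, 0.0321]
eef_rot: [0.008, 0.991, -0.081, 0.103]
wrist_force: [-0.8, -0.8, -1.3]
grip_width: 0.189
```

Request:
carry_out --fingers '[0,0,0,0,0]' --dp '[[-0.3,0,1.5],[-0.3,0,1.5],[-0.3,0,1.5],[0,0,0],[0,0,0]]' --angular '[[0,0,0],[0,0,0],[0,0,0],[0,0,0],[0,0,0]]'

```text
t: 18.23
position: [0.4393, -0.231, 0.0286]
eef_rot: [0.009, 0.991, -0.081, 0.103]
wrist_force: [-0.6, 0.6, -1.0]
grip_width: 0.191
```

Request:
carry_out --fingers '[0,0,0,0,0]' --dp '[[-0.3,0,1.4],[-0.3,0,1.4],[-0.2,0,1],[0,0,0],[0,0,0]]' --angular '[[0,0,0],[0,0,0],[0,0,0],[0,0,0],[0,0,0]]'

```text
t: 18.65
position: [0.4391, -0.2309, 0.0245]
eef_rot: [0.008, 0.991, -0.081, 0.103]
wrist_force: [-3.1, 2.0, 9.9]
grip_width: 0.191
```

Request:
carry_out --fingers '[0.3,0.5,1,1,1]' --dp '[[0,0,0],[0,0,0],[0,0,0],[0,0,0],[0,0,0]]' --angular '[[0,0,0],[0,0,0],[0,0,0],[0,0,0],[0,0,0]]'

```text
t: 19.07
position: [0.439, -0.2308, 0.0241]
eef_rot: [0.008, 0.991, -0.081, 0.103]
wrist_force: [-0.1, -0.0, -0.4]
grip_width: 0.856
```

Request:
carry_out --fingers '[1,1,1,1,1]' --dp '[[0,0,0],[0,0,0],[0,0,-10],[0,0,-20],[0,0,-20]]' --angular '[[0,0,0],[0,0,0],[0,0,0],[0,0,0],[0,0,0]]'

```text
t: 19.48
position: [0.4281, -0.2289, 0.0737]
eef_rot: [0.008, 0.991, -0.081, 0.102]
wrist_force: [0.3, -0.2, 0.4]
grip_width: 1.004
```

Request:
carry_out --fingers '[1,1,1,1,1]' --dp '[[0,0,-30],[0,0,-35],[0,0,-35],[0,0,-35],[0,0,-35]]' --angular '[[0,0,0],[0,0,0],[0,0,0],[0,0,0],[0,0,0]]'

```text
t: 19.9
position: [0.3933, -0.2231, 0.2418]
eef_rot: [0.009, 0.991, -0.081, 0.102]
wrist_force: [1.3, -1.9, -0.5]
grip_width: 1.001
```

Request:
carry_out --fingers '[0,0,0,0,0]' --dp '[[0,0,-35],[0,0,-35],[0,0,-35],[0,0,-35],[0,0,-10]]' --angular '[[0,0,0],[0,0,0],[0,0,0],[0,0,0],[0,0,0]]'

```text
t: 20.32
position: [0.3637, -0.219, 0.3918]
eef_rot: [0.011, 0.991, -0.081, 0.105]
wrist_force: [0.9, -0.3, 1.1]
grip_width: 0.295
```

```bash
python3 - <<'E'
from h import *
p,r,s=pose(); print(p,s["joints"],s["t"],s["wrist_force"],s["grip_width"])
d=vision.capture("wrist"); P=wcloud(d,p,r); save(d,"w9"); I=d["image"]; hsv=cv2.cvtColor(I,cv2.COLOR_RGB2HSV); H,S_,V=hsv[...,0].astype(int),hsv[...,1],hsv[...,2]
print("vials",[(np.round(x["position"],3),x["score"]) for x in finder.spot_in(d,"used_1")])
q=P[(H>95)&(H<125)&(S_>100)&(P[...,0]>.48)&(P[...,0]<.6)&(abs(P[...,1]+.25)<.04)&(P[...,2]<.01)]
print("floor plane",len(q),np.linalg.lstsq(np.c_[q[:,:2]-q[:,:2].mean(0),np.ones(len(q))],q[:,2],rcond=None)[0])
rd=((H<8)|(H>172))&(S_>120)&(abs(P[...,1]-.155)<.08)&(P[...,0]>.5)&(P[...,0]<.7)
q=P[rd&(P[...,2]>.18)&(P[...,2]<.3)]; print("flap",len(q),q.min(0),q.max(0),q.mean(0)) if len(q) else 0
E
```

```text
[ 0.36369445 -0.2189901   0.39179191] [-0.7769974  -0.04148488  1.65243677  0.12011382  1.35628878  0.94179441] 20.3167 [ 0.94251569 -0.33524408  1.126365  ] 0.2950506916859275
vials []
floor plane 2531 [-8.66319190e-06 -1.41281067e-03  3.43021531e-03]
flap 415 [0.61509385 0.1161017  0.18002717] [0.63489602 0.16930297 0.23052274] [0.62579655 0.13650293 0.20043008]
```

View pics/w9.png

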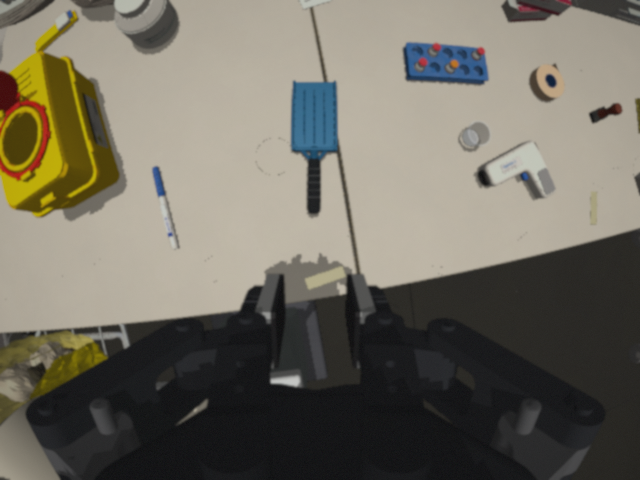

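The scoop lies empty and flat at (315,120), its floor level within 0.1°. Cup, marker, jar and container look undisturbed. Now the flap: go behind it with closed fingers.

```bash
cat >> h.py <<'E'
HG=np.array([*(OP+.052*yc[:2]),.164])
def F(d,z): return T(np.array([*(HG[:2]-d*yc[:2]),z]),R.from_euler("Z",YC)*R.from_euler("X",np.pi))
E
python3 - <<'E'
from h import *
p,r,s=pose(); A=F(-.084,.40); rel(T(p,r),A,20,"go"); print(A[:3,3])
X=logm(np.linalg.inv(T(p,r))@A).real
for k in(5,10,15): print((T(p,r)@expm(X*k/20))[:3,3].round(3))
E
```

```text
go 20 rows dp [17.4, -19.6, 1.2] ang [0.0022, -0.0103, -0.0196]
[0.69940673 0.17805572 0.4       ]
[ 0.462 -0.133  0.399]
[ 0.551 -0.037  0.404]
[0.63  0.067 0.404]
```

Request:
carry_out --fingers '[0,0,0,0,0]' --dp '[[17.4,-19.6,1.2],[17.4,-19.6,1.2],[17.4,-19.6,1.2],[17.4,-19.6,1.2],[17.4,-19.6,1.2]]' --angular '[[0.0022,-0.0103,-0.0196],[0.0022,-0.0103,-0.0196],[0.0022,-0.0103,-0.0196],[0.0022,-0.0103,-0.0196],[0.0022,-0.0103,-0.0196]]' --newtons 40

```text
t: 20.83
position: [0.4623, -0.1308, 0.3951]
eef_rot: [0.006, 0.997, -0.032, 0.076]
wrist_force: [0.2, -0.2, 0.5]
grip_width: 0.002
```

Request:
carry_out --fingers '[0,0,0,0,0]' --dp '[[17.4,-19.6,1.2],[17.4,-19.6,1.2],[17.4,-19.6,1.2],[17.4,-19.6,1.2],[17.4,-19.6,1.2]]' --angular '[[0.0022,-0.0103,-0.0196],[0.0022,-0.0103,-0.0196],[0.0022,-0.0103,-0.0196],[0.0022,-0.0103,-0.0196],[0.0022,-0.0103,-0.0196]]'

```text
t: 21.25
position: [0.5517, -0.0351, 0.3998]
eef_rot: [0.003, 0.999, 0.018, 0.05]
wrist_force: [-0.2, -1.0, 0.9]
grip_width: 0.003
```

Request:
carry_out --fingers '[0,0,0,0,0]' --dp '[[17.4,-19.6,1.2],[17.4,-19.6,1.2],[17.4,-19.6,1.2],[17.4,-19.6,1.2],[17.4,-19.6,1.2]]' --angular '[[0.0022,-0.0103,-0.0196],[0.0022,-0.0103,-0.0196],[0.0022,-0.0103,-0.0196],[0.0022,-0.0103,-0.0196],[0.0022,-0.0103,-0.0196]]'

```text
t: 21.67
position: [0.6314, 0.0689, 0.4]
eef_rot: [0.001, 0.998, 0.067, 0.024]
wrist_force: [0.6, 0.7, 0.2]
grip_width: 0.001
```

Request:
carry_out --fingers '[0,0,0,0,0]' --dp '[[17.4,-19.6,1.2],[17.4,-19.6,1.2],[17.4,-19.6,1.2],[17.4,-19.6,1.2],[17.4,-19.6,1.2]]' --angular '[[0.0022,-0.0103,-0.0196],[0.0022,-0.0103,-0.0196],[0.0022,-0.0103,-0.0196],[0.0022,-0.0103,-0.0196],[0.0022,-0.0103,-0.0196]]'

```text
t: 22.08
position: [0.7004, 0.1803, 0.3962]
eef_rot: [-0.002, 0.993, 0.115, -0.003]
wrist_force: [0.1, -0.4, -0.1]
grip_width: 0.005
```

```bash
python3 - <<'E'
from h import *
p,r,s=pose(); print(p,s["joints"],s["grip_width"])
rel(T(p,r),F(-.084,.225),10,"down"); rel(F(-.084,.225),F(.03,.225),10,"pull"); 
d=vision.capture("wrist"); save(d,"w10")
d=vision.capture("side"); P=cloud(d); I=d["image"]; hsv=cv2.cvtColor(I,cv2.COLOR_RGB2HSV); H,S_=hsv[...,0].astype(int),hsv[...,1]
q=P[((H<8)|(H>172))&(S_>120)&(abs(P[...,1]-.16)<.08)&(P[...,0]>.5)&(P[...,0]<.7)&(P[...,2]>.17)&(P[...,2]<.3)]
dd=-(q[:,:2]-HG[:2])@yc[:2]
for z in(.18,.2,.22,.24,.26): 
    k=abs(q[:,2]-z)<.005; print(z,k.sum(),np.median(dd[k]).round(4))
E
```

```text
[0.70044601 0.18025755 0.39621578] [0.16783336 0.56842946 0.77456338 0.00342567 1.80349783 1.50818439] 0.005473080288367128
down 10 rows dp [-0.1, 0.2, 17.1] ang [-0.0004, 0.0005, 0.0001]
pull 10 rows dp [-11.4, -0.0, -0.0] ang [0.0, -0.0, -0.0]
0.18 47 -0.0005
0.2 99 -0.0029
0.22 110 -0.0053
0.24 84 -0.008
0.26 29 -0.01
```

View pics/w10.png

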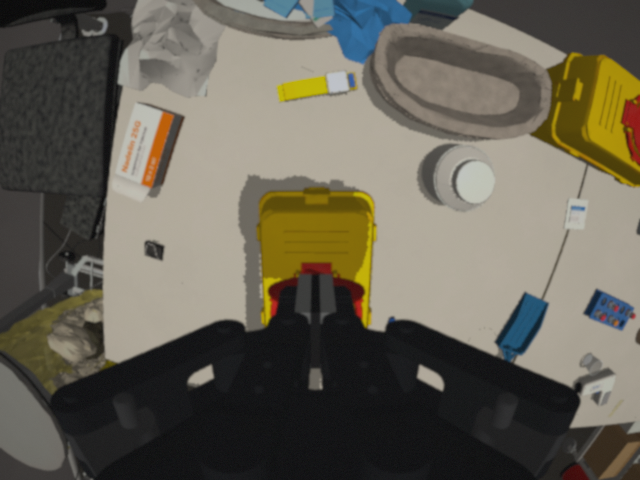

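The gripper is behind the flap (hinge tab at (315,270)) with free air below; the basket and jar are clear. The flap stands at about 97°.

Request:
carry_out --fingers '[0,0,0,0,0]' --dp '[[0,0.2,17.1],[0,0.2,17.1],[0,0.2,17.1],[0,0.2,17.1],[0,0.2,17.1]]' --angular '[[0,0,0],[0,0,0],[0,0,0],[0,0,0],[0,0,0]]'

```text
t: 22.6
position: [0.6996, 0.178, 0.3103]
eef_rot: [-0.002, 0.993, 0.115, -0.002]
wrist_force: [0.8, -0.1, 0.5]
grip_width: -0.002
```

Request:
carry_out --fingers '[0,0,0,0,0]' --dp '[[0,0.2,17.1],[0,0.2,17.1],[0,0.2,17.1],[0,0.2,17.1],[0,0.2,17.1]]' --angular '[[0,0,0],[0,0,0],[0,0,0],[0,0,0],[0,0,0]]'

```text
t: 23.02
position: [0.6994, 0.1773, 0.225]
eef_rot: [-0.002, 0.993, 0.115, -0.002]
wrist_force: [0.3, 0.2, -1.0]
grip_width: -0.0
```

Request:
carry_out --fingers '[0,0,0,0,0]' --dp '[[-11.4,0,0],[-11.4,0,0],[-11.4,0,0],[-11.4,0,0],[-11.4,0,0]]' --angular '[[0,0,0],[0,0,0],[0,0,0],[0,0,0],[0,0,0]]'

```text
t: 23.43
position: [0.6434, 0.1641, 0.2258]
eef_rot: [-0.002, 0.993, 0.115, -0.002]
wrist_force: [-0.2, 0.3, -0.4]
grip_width: 0.002
```

Request:
carry_out --fingers '[0,0,0,0,0]' --dp '[[-11.4,0,0],[-11.4,0,0],[-11.4,0,0],[-11.4,0,0],[-11.4,0,0]]' --angular '[[0,0,0],[0,0,0],[0,0,0],[0,0,0],[0,0,0]]'

```text
t: 23.85
position: [0.588, 0.1512, 0.2262]
eef_rot: [-0.002, 0.993, 0.115, -0.002]
wrist_force: [0.0, -0.3, 0.5]
grip_width: 0.003
```

```bash
python3 - <<'E'
from h import *
p,r,s=pose(); print(p,s["wrist_force"],s["torque"],"d",-(p[:2]-HG[:2])@yc[:2])
rel(T(p,r),F(.05,.205),4,"a"); rel(F(.05,.205),F(.05,.174),5,"b")
d=vision.capture("side"); cv2.imwrite("pics/s11.png",cv2.resize(d["image"][150:330,170:350],None,fx=3,fy=3)[:,:,::-1])
E
```

```text
[0.58796011 0.15116739 0.22618862] [ 0.02849291 -0.27820573  0.50975076] [ 0.04972101 -0.13610967  0.04029836] d 0.03064205570938304
a 4 rows dp [-4.8, -0.2, 5.3] ang [-0.0009, 0.0008, -0.0]
b 5 rows dp [0.0, -0.0, 6.2] ang [0.0, -0.0, -0.0]
```

View pics/s11.png

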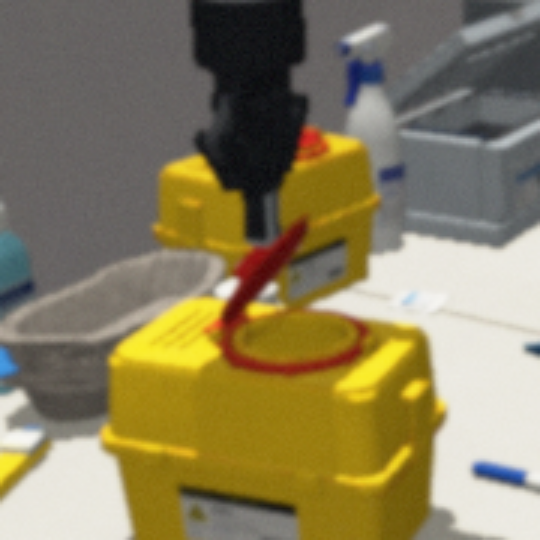

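The flap now leans over the opening (edge at (303,225)) with the fingertip behind it at (262,238). I continue forward and down.

Request:
carry_out --fingers '[0,0,0,0,0]' --dp '[[-4.8,0,5.3],[-4.8,0,5.3],[-4.8,0,5.3],[-4.8,0,5.3],[0,0,0]]' --angular '[[0,0,0],[0,0,0],[0,0,0],[0,0,0],[0,0,0]]'

```text
t: 24.32
position: [0.5692, 0.1472, 0.2042]
eef_rot: [-0.002, 0.993, 0.115, -0.002]
wrist_force: [0.3, 0.1, -0.3]
grip_width: 0.001
```

Request:
carry_out --fingers '[0,0,0,0,0]' --dp '[[0,0,6],[0,0,6],[0,0,6],[0,0,6],[0,0,4]]' --angular '[[0,0,0],[0,0,0],[0,0,0],[0,0,0],[0,0,0]]'

```text
t: 24.73
position: [0.5705, 0.1476, 0.1768]
eef_rot: [-0.002, 0.993, 0.115, -0.002]
wrist_force: [-0.6, -0.1, 0.3]
grip_width: -0.001
```

Request:
carry_out --fingers '[0,0,0,0,0]' --dp '[[0,0,1.5],[0,0,1.5],[0,0,1],[0,0,0],[0,0,0]]' --angular '[[0,0,0],[0,0,0],[0,0,0],[0,0,0],[0,0,0]]'

```text
t: 25.15
position: [0.5708, 0.1477, 0.174]
eef_rot: [-0.002, 0.993, 0.115, -0.001]
wrist_force: [0.2, 0.9, -0.9]
grip_width: 0.004
```

Request:
carry_out --fingers '[0,0,0,0,0]' --dp '[[0,0,1],[0,0,1],[0,0,1],[0,0,0],[0,0,0]]' --angular '[[0,0,0],[0,0,0],[0,0,0],[0,0,0],[0,0,0]]'

```text
t: 25.57
position: [0.5706, 0.1476, 0.1708]
eef_rot: [-0.002, 0.993, 0.115, -0.001]
wrist_force: [-0.4, -1.2, 0.2]
grip_width: -0.003
```

Request:
carry_out --fingers '[0,0,0,0,0]' --dp '[[0,0,1],[0,0,0.5],[0,0,0],[0,0,0],[0,0,0]]' --angular '[[0,0,0],[0,0,0],[0,0,0],[0,0,0],[0,0,0]]'

```text
t: 25.98
position: [0.5707, 0.1476, 0.1702]
eef_rot: [-0.002, 0.993, 0.115, -0.001]
wrist_force: [-5.4, -1.2, 15.3]
grip_width: 0.002
```

Contact at 0.170 m with 15 N, which is the shut height. I back off and check.

Request:
carry_out --fingers '[0,0,0,0,0]' --dp '[[0,0,-5],[0,0,-15],[0,0,-25],[0,0,-30],[0,0,-30]]' --angular '[[0,0,0],[0,0,0],[0,0,0],[0,0,0],[0,0,0]]'

```text
t: 26.4
position: [0.5705, 0.1472, 0.2753]
eef_rot: [-0.002, 0.993, 0.115, -0.002]
wrist_force: [0.5, 1.4, 0.4]
grip_width: -0.0
```

Request:
carry_out --fingers '[0,0,0,0,0]' --dp '[[-30,0,-30],[-30,0,-30],[-30,0,-30],[-30,0,-30],[-20,0,0]]' --angular '[[0,0,0],[0,0,0],[0,0,0],[0,0,0],[0,0,0]]'

```text
t: 26.82
position: [0.4364, 0.1151, 0.3976]
eef_rot: [-0.002, 0.993, 0.115, 0.003]
wrist_force: [0.7, -0.5, 0.6]
grip_width: -0.002
```

```bash
python3 - <<'E'
from h import *
p,r,s=pose(); print(p,s["wrist_force"],s["t"])
for c in("wrist","side"):
    d=vision.capture(c); P=wcloud(d,p,r) if c=="wrist" else cloud(d); I=d["image"]; save(d,"f"+c); hsv=cv2.cvtColor(I,cv2.COLOR_RGB2HSV); H,S_=hsv[...,0].astype(int),hsv[...,1]
    q=P[((H<8)|(H>172))&(S_>120)&(np.linalg.norm(P[...,:2]-OP,axis=-1)<.04)&(P[...,2]>.12)&(P[...,2]<.25)]
    k=(q[:,:2]-OP)@yc[:2]; f=np.polyfit(k,q[:,2],1); print(c,"disc tilt deg",len(q),np.degrees(np.arctan(-f[0])),"z",f[1])
    for n in("used_1","marker","measuring_cup","bulldog_clip","swab_jar","scoop"): print(n,[(np.round(x["position"],3).tolist(),round(x["score"],2)) for x in finder.spot_in(d,n)[:3]])
w=cv2.imread("pics/fwrist.png"); sd=cv2.imread("pics/fside.png")[170:370,170:420]
cv2.imwrite("pics/f.png",np.hstack([cv2.resize(w,(400,300)),cv2.resize(sd,(375,300))]))
E
```

```text
[0.43642348 0.11514461 0.39759927] [ 0.73690677 -0.54896701  0.56393854] 26.8167
wrist disc tilt deg 4857 -0.10057168891130688 z 0.17011830642310694
used_1 []
marker [([0.447, 0.003, 0.012], 0.62), ([0.561, 0.147, 0.157], 0.45)]
measuring_cup [([0.478, -0.482, 0.025], 0.87)]
bulldog_clip [([0.53, 0.41, 0.007], 0.75)]
swab_jar [([0.723, -0.009, 0.068], 0.77)]
scoop []
side disc tilt deg 405 -1.6431035988715303 z 0.1706831577528725
used_1 []
marker [([0.521, -0.219, 0.013], 0.72), ([0.439, 0.002, 0.009], 0.53), ([0.547, 0.203, 0.11], 0.38)]
measuring_cup [([0.471, -0.472, 0.027], 0.46), ([0.751, -0.006, 0.105], 0.19)]
bulldog_clip [([0.531, 0.419, 0.012], 0.89)]
swab_jar [([0.748, -0.004, 0.104], 0.68)]
scoop [([0.517, -0.221, 0.014], 0.78)]
```

```bash
python3 -c "
from cell import ctrl
print(ctrl.job_done())"
```

```text
the job is handed in; nothing more can be done
None
```

I tipped the three vials into the sharps container, set the empty scoop back on the table, shut the red flap and handed the job in at about 27 s of the 72 s allowed.

- **Vials:** After tipping, the scoop was empty and the detector found no vials in the last wrist and side pictures. I did not look inside the container, so their being in it rests on no vials showing anywhere else. The fingers held only the grip throughout.
- **Scoop:** It lies flat about where it started, its floor level to within 0.1 degrees.
- **Flap:** It stopped firmly at 15 N. By the wrist camera the disc is level to 0.1 degrees with its top at 0.170 m, which is the shut height. The side camera's coarser fit gave 1.6 degrees at the same height.
- **Other items:** The cup, bulldog clip, jar and marker were found at their starting places, within the detector's error.
- **Checks that disagreed or failed:**
  - At the start of tipping, the scoop's nose seems to have rested on the container top: the wrist sensor showed 7 N. I raised it 15 mm and the force went away.
  - The side-camera detector also called the scoop "marker" once.
  - My last picture could not be viewed because the 12-picture limit was reached. The final checks are therefore from depth and detector readings.

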